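# Stand up the specimen columns and light them

## Task

Stand every specimen column lying on the grey photo board upright on its foot, still on the board, by tipping it up over the edge of its foot without lifting the foot clear of the board. Then swing and tilt the inspection lamp so that the middle of its beam falls on the red disc, and last press the lamp's green button fully in and let it go. Leave all columns standing, the lamp aimed, and the bottles, jars, beaker and wooden box where they are.

Things in the scene. Friction and masses are not known exactly. Their poses are not given: they have to be found in the camera images.
- col1: specimen column 1 of up to four (blue cap; may be absent): white tube, diameter 28 mm (coloured cap too) on a black foot 52 x 72 mm (along its x, y), 12 mm thick; 150 mm tall, 0.2 kg. Origin: centre of the foot's underside; z axis runs from foot to cap. Starts lying on a 72 mm side of the foot and the cap rim (axis 5 degrees down to the cap). Standing, it rights itself from 15 degrees off
- col2: specimen column 2 of up to four (green cap; may be absent): white tube, diameter 28 mm (coloured cap too) on a black foot 52 x 72 mm (along its x, y), 12 mm thick; 150 mm tall, 0.2 kg. Origin: centre of the foot's underside; z axis runs from foot to cap. Starts lying on a 72 mm side of the foot and the cap rim (axis 5 degrees down to the cap). Standing, it rights itself from 15 degrees off
- col3: specimen column 3 of up to four (orange cap; may be absent): white tube, diameter 28 mm (coloured cap too) on a black foot 52 x 72 mm (along its x, y), 12 mm thick; 150 mm tall, 0.2 kg. Origin: centre of the foot's underside; z axis runs from foot to cap. Starts lying on a 72 mm side of the foot and the cap rim (axis 5 degrees down to the cap). Standing, it rights itself from 15 degrees off
- col4: specimen column 4 of up to four (yellow cap; may be absent): white tube, diameter 28 mm (coloured cap too) on a black foot 52 x 72 mm (along its x, y), 12 mm thick; 150 mm tall, 0.2 kg. Origin: centre of the foot's underside; z axis runs from foot to cap. Starts lying on a 72 mm side of the foot and the cap rim (axis 5 degrees down to the cap). Standing, it rights itself from 15 degrees off
- board_mark (a point): centre of the red aiming disc (60 mm in diameter, white dot in its middle) on the upper face of the fixed grey photo board, which is 320 x 600 mm (along its x and y) and 6 mm thick; the disc lies at the board's centre; axes are the board's, x about away from the robot, z up
- lamp_swivel (a joint): swivel of the white inspection lamp about its vertical pillar, rad, -1.3 to 1.3; grows anticlockwise seen from above; it stays where it is left (friction 0.15 N m)
- lamp_tilt (a joint): tilt of the lamp head about the level axle in its yoke, rad, -0.1 to 1.15; 0 = beam level, grows as the beam points further down (and the tail knob rises); it stays where it is left (friction 0.15 N m)
- lamp_beam (a point): point where the tilt axle crosses the swivel axis, in the middle of the lamp head (cylinder 68 mm in diameter, 90 mm long, from 35 mm behind to 55 mm ahead of this point), 165 mm above the table; its x axis is the beam's axis, pointing out of the dark-rimmed glass end, its y axis lies along the axle
- lamp_knob (a point): centre of the orange ball knob, 26 mm in diameter, at the end of the lamp head's tail: on the beam's axis 115 mm behind the axle, on a 9 mm steel stem; pinch it to swing and tilt the head
- lamp_switch_top (a point): centre of the top of the round green push button (28 mm in diameter, in a black 44 mm housing) on the lamp's white base, 36 mm above the table and 138 mm from the swivel axis on the side near the robot; presses straight down
- lamp_switch (a joint): travel of the green button, m: 0 out, 0.006 fully pressed, which takes 5 N; springs back
- lamp: the lamp's fixed base: a white plate 130 x 235 mm, 18 mm thick, with a pillar 34 mm in diameter; origin under the pillar; its x axis is the beam's direction when the swivel reads 0, the switch lies towards its -y
- amber1: bystander: brown bottle, 52 mm in diameter, 95 mm tall; origin under its centre
- amber2: bystander: small brown bottle, 44 mm in diameter, 80 mm tall; origin under its centre
- jar: bystander: clear jar with white cap, 56 mm in diameter, 55 mm tall; origin under its centre
- beaker: bystander: glass cup, 68 mm in diameter, 85 mm tall; origin under its centre
- slidebox: bystander: wooden slide box, 80 x 190 x 45 mm; origin under its centre
- vial: bystander: small brown jar with white cap, 40 mm in diameter, 60 mm tall; origin under its centre
Not all that is in view belongs to the job. What is shaped like the col2 but purple is not meant.

How it is judged (in metres and radians):
On the way, in this order (a step that is already met when the one before it is completed fails the run):
1. all columns present stand upright on the board, released (angle between each of col1, col2, col3, col4's own z axis and vertical below 0.08 rad and z of each of col1, col2, col3, col4 in the frame of board_mark below 0.006 m and x of col1 in the frame of board_mark between -0.16 and 0.16 m and y of col1 in the frame of board_mark between -0.3 and 0.3 m and linear speed of each of col1, col2, col3, col4 below 0.02 m/s and contact force between each of col1, col2, col3, col4 and the fingers below 0.1 N and x of col2 in the frame of board_mark between -0.16 and 0.16 m and y of col2 in the frame of board_mark between -0.3 and 0.3 m and x of col3 in the frame of board_mark between -0.16 and 0.16 m and y of col3 in the frame of board_mark between -0.3 and 0.3 m and x of col4 in the frame of board_mark between -0.16 and 0.16 m and y of col4 in the frame of board_mark between -0.3 and 0.3 m), for 0.2 s.
2. the lamp's beam axis passes through the red disc, knob released (y of board_mark in the frame of lamp_beam between -0.03 and 0.03 m and z of board_mark in the frame of lamp_beam between -0.03 and 0.03 m and velocity of joint lamp_swivel between -0.05 and 0.05 rad/s and velocity of joint lamp_tilt between -0.05 and 0.05 rad/s and contact force between lamp and the fingers below 0.1 N), for 0.2 s.
3. the green button is fully pressed (value of joint lamp_switch above 0.0045 m), for 0.05 s.
At the end, for the whole second after the job is handed in: every column present stands within 0.08 rad of upright with its foot's centre on the board, at rest and released; the lamp's beam axis passes within 30 mm of the disc's centre (across and in height of the beam's frame); the button is out again (all of step 1 and all of step 2 and value of joint lamp_switch below 0.002 m); the robot touches nothing.
It fails at once if a column's foot was lifted clear of the board (foot's underside centre more than 75 mm above the table; lying it is 33 mm) (height (world z) of any of col1, col2, col3, col4 above 0.075 m).
It fails at once if a bystander was moved by more than 40 mm (distance of any of amber1, amber2, jar, beaker, slidebox, vial from where it was at the start of the episode above 0.04 m).
Of col1, col2, col3, col4 only 3 to 4 are there at a start; the rules pass over those that are not, and their reading is None.
At some moment in a run one of col1, col2, col3, col4 may be knocked a few centimetres aside while the robot is not near it.
Once in a run the grip may slacken for a moment while it holds something.
It also fails if it takes over 210 s, if anything falls off the work surface, if the arm or the gripper's body presses on something with over 40 N, if the wrist force passes 120 N, or if a joint passes its speed limit or range.

## Robot

A 6-joint arm with a two-finger parallel gripper is mounted at the origin on the work surface. World frame = base frame: x ahead of the robot, y to its left, z up, the work surface at z = 0. Lengths are in mm, angles in rad, forces in N, time in s.
With the tool pointing down it reaches from about 350 to 875 mm from the base axis. Payload 4.2 kg.
Tool frame: the origin (TCP) lies midway between the tips of the shut fingers; the grasp point (between the pads) lies 19 mm behind it (arm.grasp_offset is the distance from the TCP to the grasp point, in mm); z points along the fingers, y is the direction in which the jaws open and shut (so a half turn about z gives the same grasp; the last joint's range is limited). The gripper opens to 85 mm and grips with 20 to 120 N. Pads are 22 mm wide; open, the fingers measure 114 mm over their backs; the gripper's body (76 mm by 85 mm) begins 54 mm behind the grasp point. The pads swing forward as they close: fully open they stand 13 mm farther back than shut.
Start: joints at [1.609, 0.385, 0.008, 0, -1.194, -0.259], TCP at [136.85, 609.812, 231.312] pointing down, gripper open.
Joint ranges: [-3.14, 3.14], [-1.21, 2.06], [-1.07, 1.41], [-3.16, 2.05], [-2.99, -0.16], [-3.1, 3.1]. Speed limits (rad/s): [2.79, 2.79, 3.14, 3.14, 3.14, 3.14].

## Interface

Orientations are given as a unit quaternion [x, y, z, w].
In Python, from bench import arm gives the robot as it stands.
- The arm moves only by the tool move_arm, never from a script. Its argument "moves" is a list of rows, each an object with "gripper": the gripper's target within -1 to 1 (fully open at 1, half-way at 0, shut at -1); "xyz": the shift along the tool's x, y, z in cm, a list of three; "angular": the turn, a rotation vector about the tool's x, y, z in rad, a list of three. In form: [{"gripper": gripper, "xyz": [dx, dy, dz], "angular": [wx, wy, wz]}, ...]. A call has 1 to 10 rows; each row is the pose to reach, as a shift and turn from the pose commanded when the call began, along the tool's axes at that moment; what a row does not reach only later rows make up. A row lasts 1/8 s, in which the tool goes at most 62.5 mm and 10.7 degrees, less where a joint would pass 70% of its speed; a pose out of reach is approached as far as the arm can. A call with a gripper value outside its range is refused whole. The fingers move at their own pace and stop on an object; the grip force is fixed at half the most. Time passes only in rows, so rows that repeat a pose let the fingers close. It gives the time, the measured TCP pose, the force and the opening at its end, in the units of the state.
- arm.read_state(): the state, without advancing time (a new reading comes with each control period).
- arm.get_image(name): name is "side" or "top" or "wrist"; returns (picture, depth): 480x640x3 uint8, blue, green, red; 480x640 float32, mm along the optical axis (not along the pixel's ray), 0 where there is no reading.
- arm.get_calibration(name): a dict with "camera_matrix" (3x3 intrinsics, pixels), "R" (3x3) and "t" (3): a world point X has camera coordinates R X + t. Camera axes: x right, y down, z forward; pixel columns grow to the right and rows downward; lengths in mm; the calibration is good to about 2 mm. A picture is of the moment at which its call begins: read the wrist's pose just before it. get_calibration takes no time and is no camera call; for the wrist camera it gives the pose at the moment of the call.
- arm.job_done(): hands the job in, once; it reports no verdict.
The state is a dict: "clock": time; "joints": joint angles; "joint_vel": joint speeds; "joint_efforts": joint torques, N m; "position": TCP position; "ee_rot": TCP orientation; "contact_force": force on the tool from outside, world axes, zero at the start; "wrist_torque": the same for the moment, N m; "gripper_width": finger opening in mm.
Only numpy, scipy, OpenCV 4.12 (cv2) and the standard library are available. Lean on these libraries where they do the work, as an engineer would, in place of code of your own. Each camera call takes 0.05 s, during which the arm holds its last target. There are 200 camera calls.

## Working session

There is one attempt and no reset: what is moved stays moved. The work goes in short steps, Python scripts to look and compute and a tool call to move; the robot and the scene stay as the last step left them, time stands still between calls to the robot, and variables do not carry over. Pictures are saved under pics/ and viewed, about 12 in all and at most 16, crops included, and the job is handed in when it is done.

Besides the shell and the picture viewer there is one more tool, called after "Emit:" as name(argument=value, ...), one argument or row to a line, values as JSON. move_arm: Moves the arm, as the interface text tells. Its arguments: {"type":"object","properties":{"moves":{"type":"array","items":{"type":"object","properties":{"gripper":{"type":"number"},"xyz":{"type":"array","items":{"type":"number"}},"angular":{"type":"array","items":{"type":"number"}}}}}},"required":["moves"]}

```bash
ls; mkdir -p pics
python3 - <<'E'
from bench import arm
import cv2,numpy as np
for n in("top","side"):
    p,d=arm.get_image(n); cv2.imwrite(f"pics/{n}0.png",p); np.savez(f"{n}0.npz",p=p,d=d)
    c=arm.get_calibration(n); print(n,c)
print(arm.read_state())
E
```

```text
pics
top {'camera_matrix': array([[548.64088189,   0.        , 314.20806418],
       [  0.        , 548.64088189, 237.10720152],
       [  0.        ,   0.        ,   1.        ]]), 'R': array([[-0.02847597, -0.99959216, -0.00215123],
       [-0.98587869,  0.02844047, -0.16502835],
       [ 0.16502222, -0.00257849, -0.98628648]]), 't': array([ 106.55510578,  509.31126282, 1923.37881889])}
side {'camera_matrix': array([[455.98181467,   0.        , 320.82457217],
       [  0.        , 455.98181467, 238.39416143],
       [  0.        ,   0.        ,   1.        ]]), 'R': array([[ 0.80510827, -0.59293262,  0.01521818],
       [-0.43615753, -0.60923047, -0.66227248],
       [ 0.40195434,  0.52656353, -0.74910851]]), 't': array([-383.2707937 ,  375.3979199 , 1213.62169759])}
{'clock': 0.1, 'joints': array([ 1.60857576e+00,  3.85472100e-01,  6.75472637e-03, -4.41336738e-04,
       -1.19399625e+00, -2.58590554e-01]), 'joint_vel': array([ 0.0010939 , -0.00203912,  0.0046601 ,  0.00237044,  0.00103705,
       -0.00036739]), 'joint_efforts': array([-7.78575995e-04, -3.93323278e+01,  1.88927329e+01,  4.19786990e+00,
       -2.59058936e-03,  8.59814662e-06]), 'position': array([136.76129876, 609.31506556, 230.3315557 ]), 'ee_rot': array([ 9.93902046e-01, -1.10262242e-01, -6.13237994e-05,  9.78426705e-04]), 'contact_force': array([ 0.20765747, -0.98067902,  0.26259504]), 'wrist_torque': array([ 0.00143577, -0.00558154,  0.06570393]), 'gripper_width': 85.77725839595335}
```

View pics/top0.png

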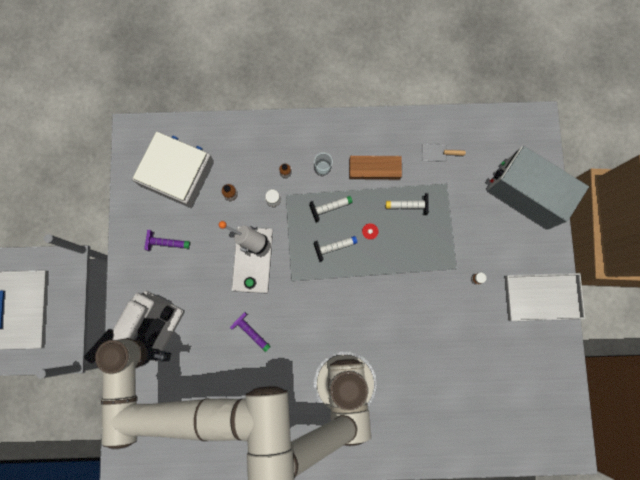

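View pics/side0.png

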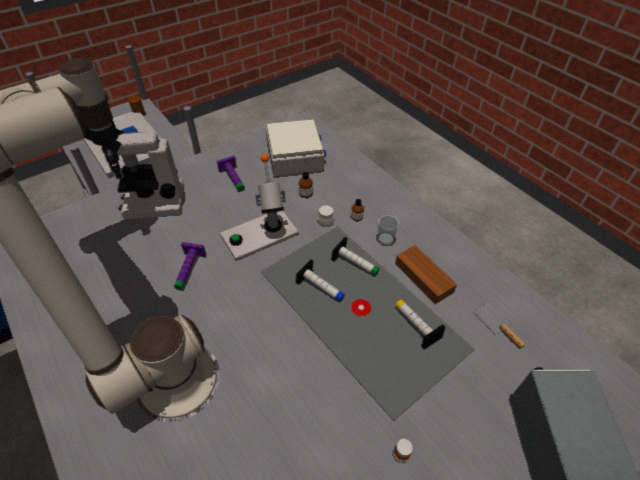

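Three columns are present: col2 green at about (331,208), col4 yellow at (408,204) and col1 blue at (337,246). The purple lookalikes are not part of the job. The disc is at (370,231), the lamp at about (250,240), its knob at (222,225) and the button at (250,283).

```bash
cat > h.py <<'E'
from bench import arm
import cv2,numpy as np
from scipy.spatial.transform import Rotation as Rn
def ray(c,uv,z):
    K,R,t=c["camera_matrix"],np.array(c["R"]),np.array(c["t"])
    o=-R.T@t; d=R.T@np.linalg.inv(K)@np.array([uv[0],uv[1],1.]); return o+d*(z-o[2])/d[2]
def tri(c1,u1,c2,u2):
    A=[]
    for c,u in((c1,u1),(c2,u2)):
        P=c["camera_matrix"]@np.c_[c["R"],c["t"]]; A+= [u[0]*P[2]-P[0],u[1]*P[2]-P[1]]
    X=np.linalg.svd(np.array(A))[2][-1]; return X[:3]/X[3]
def blobs(p,lo,hi,amin=8,roi=None):
    m=cv2.inRange(cv2.cvtColor(p,cv2.COLOR_BGR2HSV),np.array(lo),np.array(hi))
    if roi: x0,y0,x1,y1=roi; k=np.zeros_like(m);k[y0:y1,x0:x1]=255;m&=k
    n,_,s,c=cv2.connectedComponentsWithStats(m)
    return [(s[i][4],c[i].round(1)) for i in range(1,n) if s[i][4]>=amin]
def go(pos,rot=None,s=None):   # shift/turn from measured pose to the target
    s=s or arm.read_state(); R=Rn.from_quat(s["ee_rot"])
    dx=R.inv().apply(np.array(pos)-s["position"])/10
    w=(R.inv()*rot).as_rotvec() if rot is not None else np.zeros(3)
    return dx.round(2).tolist(),w.round(3).tolist()
def toolrot(yaw,tilt):
    # tool down with tool x at heading yaw, then tilt (rad) about tool y
    x=np.array([np.cos(yaw),np.sin(yaw),0]);z=np.array([0,0,-1.]);y=np.cross(z,x)
    return Rn.from_matrix(np.c_[x,y,z])*Rn.from_rotvec([0,tilt,0])
E
python3 - <<'E'
from h import *
print([a for a in dir(arm) if a[0]!='_'],arm.grasp_offset)
hs=dict(green=((45,100,50),(80,255,255)),blue=((105,120,60),(128,255,255)),yellow=((22,150,100),(32,255,255)),orange=((5,170,130),(18,255,255)),red=((0,200,120),(3,255,255)),black=((0,0,0),(180,255,38)))
for n in("top","side"):
    p=np.load(n+"0.npz")["p"]; c=arm.get_calibration(n)
    for k,(l,h) in hs.items():
        for a,b in blobs(p,l,h,8,(215,150,460,300) if n=="top" else (215,130,480,360)):
            z=6 if k in("red",) else 25
            print(n,k,a,b,ray(c,b,z).round(0))
# board corners
p=np.load("top0.npz")["p"]
c=arm.get_calibration("top")
for uv in((287,196),(448,184),(455,268),(292,280)): print(uv,ray(c,uv,6).round(0))
E
```

```text
['IKError', 'get_calibration', 'get_image', 'grasp_offset', 'job_done', 'read_state'] 18.700000000000003
top green 24 [349.4 199.3] [651. -41.  25.]
top green 59 [249.1 282.1] [359. 329.  25.]
top blue 26 [354.2 239.5] [502. -52.  25.]
top yellow 27 [387.6 204.1] [ 629. -179.   25.]
top orange 32 [222.  224.3] [572. 425.  25.]
top black 15 [284.1 166.6] [782. 196.  25.]
top black 26 [226.6 188.1] [707. 408.  25.]
top black 44 [425.3 204.8] [ 623. -317.   25.]
top black 66 [313.6 211.7] [609.  91.  25.]
top black 23 [262.9 247.3] [483. 278.  25.]
top black 53 [317.6 251.1] [464.  81.  25.]
side green 25 [239.  184.9] [506. 552.  25.]
side green 43 [234.9 237.1] [366. 334.  25.]
side green 42 [374.8 269.6] [656. -42.  25.]
side blue 54 [339.3 295.5] [505. -54.  25.]
side yellow 40 [399.6 303. ] [ 634. -180.   25.]
side orange 30 [264.1 156.9] [668. 639.  25.]
side orange 189 [420.3 272.9] [ 764. -135.   25.]
side red 210 [360.8 307.2] [ 540. -115.    6.]
side black 19 [443.7 132.2] [1373.  343.   25.]
side black 21 [451.8 134.6] [1389.  311.   25.]
side black 10 [448.4 136.6] [1366.  310.   25.]
side black 187 [466.7 145.1] [1385.  226.   25.]
side black 40 [305.3 175.2] [737. 455.  25.]
side black 8 [241. 188.] [503. 533.  25.]
side black 29 [358.  202.2] [807. 225.  25.]
side black 71 [271.9 210.2] [534. 370.  25.]
side black 135 [273.  226.2] [496. 302.  25.]
side black 53 [236.1 241.2] [361. 316.  25.]
side black 142 [338.3 249.3] [614.  91.  25.]
side black 159 [303.3 271.8] [468.  82.  25.]
side black 8 [356.5 265.6] [619.   4.  25.]
side black 290 [431.1 336.1] [ 630. -313.   25.]
(287, 196) [675. 188.   6.]
(448, 184) [ 704. -410.    6.]
(455, 268) [ 390. -414.    6.]
(292, 280) [364. 176.   6.]
```

```bash
cat >> h.py <<'E'
COL=dict(green=((653.5,-41.5),(611.5,91)),blue=((503.5,-53),(466,81.5)),yellow=((631.5,-179.5),(626.5,-315)))
T0=-0.7; S=112; TIP=11
def plan(name,phi_deg,dz=0,back=0,col=None):
    cap,foot=map(np.array,(col or COL[name])); d=cap-foot; a=np.r_[d/np.linalg.norm(d),0]; Z=np.array([0,0,1.])
    yaw=np.arctan2(a[1],a[0]); p0=np.radians(-5)
    P0=np.r_[cap,0]-a*(144-S)*np.cos(p0); 
    off=lambda p:S*(np.cos(p)*a+np.sin(p)*Z)+26*(-np.sin(p)*a+np.cos(p)*Z)
    piv=P0-off(p0); piv[2]=6
    p=np.radians(phi_deg); P=piv+off(p); R=toolrot(yaw,T0+p-p0)
    return P+R.apply([0,0,TIP-back])+[0,0,dz],R
E
python3 - <<'E'
from h import *
print(go([450,300,330],Rn.from_quat(arm.read_state()["ee_rot"])))
for b in(150,0): 
  pos,R=plan("green",-5,0,b); print(pos.round(1),go(pos,R))
E
```

```text
([37.34, 23.33, -9.92], [0.0, 0.0, 0.0])
[670.9 -96.5 128.5] ([67.59, 57.13, 10.31], [0.366, -0.635, 0.998])
[641.7  -4.4  13.7] ([62.72, 48.76, 21.76], [0.366, -0.635, 0.998])
```

Emit:
move_arm(
  moves=[
    {"gripper": 0.2,"xyz": [37,23,-10],"angular": [0,0,0.5]},
    {"gripper": 0.2,"xyz": [37,23,-10],"angular": [0,0,0.5]},
    {"gripper": 0.2,"xyz": [37,23,-10],"angular": [0,0,0.5]},
    {"gripper": 0.2,"xyz": [37,23,-10],"angular": [0,0,0.5]},
    {"gripper": 0.2,"xyz": [37,23,-10],"angular": [0,0,0.5]},
    {"gripper": 0.2,"xyz": [37,23,-10],"angular": [0,0,0.5]},
    {"gripper": 0.2,"xyz": [37,23,-10],"angular": [0,0,0.5]},
    {"gripper": 0.2,"xyz": [37,23,-10],"angular": [0,0,0.5]},
  ],
)

```text
clock: 1.1
position: [449.6, 301.9, 332.0]
ee_rot: [0.935, -0.355, 0.0, -0.0]
contact_force: [-0.1, -0.3, -0.3]
gripper_width: 51.1
```

Run:
```python
from h import *
pos,R=plan("green",-5,0,150); print(go(pos,R),arm.read_state()["joints"])
```

```text
([42.99, 15.14, 20.35], [0.187, -0.683, 0.516]) [ 8.91147381e-01  1.85502360e-01 -2.02622623e-02  3.42401728e-04
 -1.36400211e+00 -4.60422890e-02]
```

Emit:
move_arm(
  moves=[
    {"gripper": 0.2,"xyz": [43,15.1,10],"angular": [0.187,-0.683,0.516]},
    {"gripper": 0.2,"xyz": [43,15.1,10],"angular": [0.187,-0.683,0.516]},
    {"gripper": 0.2,"xyz": [43,15.1,10],"angular": [0.187,-0.683,0.516]},
    {"gripper": 0.2,"xyz": [43,15.1,10],"angular": [0.187,-0.683,0.516]},
    {"gripper": 0.2,"xyz": [43,15.1,10],"angular": [0.187,-0.683,0.516]},
    {"gripper": 0.2,"xyz": [43,15.1,10],"angular": [0.187,-0.683,0.516]},
    {"gripper": 0.2,"xyz": [43,15.1,10],"angular": [0.187,-0.683,0.516]},
    {"gripper": 0.2,"xyz": [43,15.1,20.3],"angular": [0.187,-0.683,0.516]},
    {"gripper": 0.2,"xyz": [43,15.1,20.3],"angular": [0.187,-0.683,0.516]},
    {"gripper": 0.2,"xyz": [43,15.1,20.3],"angular": [0.187,-0.683,0.516]},
  ],
)

```text
clock: 2.35
position: [668.4, -92.0, 122.0]
ee_rot: [0.757, -0.554, -0.283, -0.199]
contact_force: [-0.6, 0.4, 0.2]
gripper_width: 51.0
```

Run:
```python
from h import *
s=arm.read_state();print(s["joints"].round(2))
p,d=arm.get_image("wrist"); cv2.imwrite("pics/w1.png",p)
pos,R=plan("green",-5); print(pos.round(1),go(pos,R))
c=arm.get_calibration("wrist")
for a,b in blobs(p,(45,100,50),(80,255,255),60): print(a,b,ray(c,b,25).round(1))
```

```text
[-0.19  0.78  0.46 -0.6  -1.64  0.57]
[641.7  -4.4  13.7] ([0.22, -0.08, 14.54], [0.008, 0.003, 0.0])
1252 [314.1 203.3] [657.1 -39.1  25. ]
175 [556.8 368.7] [172.7 239.7  25. ]
180 [297.  392.2] [521.2 515.8  25. ]
```

View pics/w1.png

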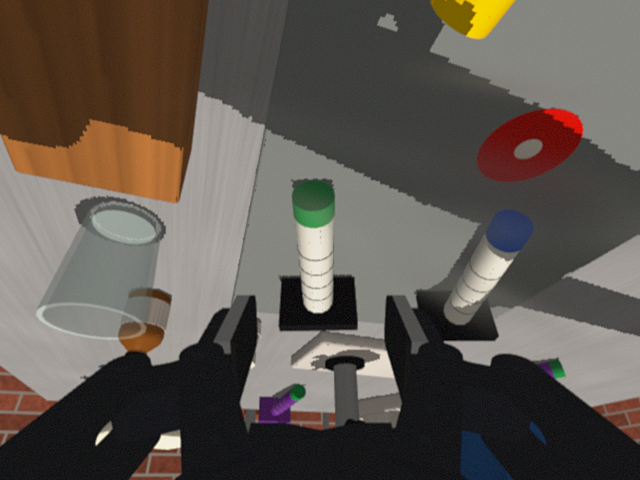

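The wrist view shows the green column centred between the jaws, with its cap at (314,203) and its tube upright in the picture. I'll descend along the tool axis and grip.

Emit:
move_arm(
  moves=[
    {"gripper": 0.2,"xyz": [0.2,0,7],"angular": [0,0,0]},
    {"gripper": 0.2,"xyz": [0.2,0,11],"angular": [0,0,0]},
    {"gripper": 0.2,"xyz": [0.2,0,14.5],"angular": [0,0,0]},
    {"gripper": 0.2,"xyz": [0.2,0,14.5],"angular": [0,0,0]},
    {"gripper": -1,"xyz": [0.2,0,14.5],"angular": [0,0,0]},
    {"gripper": -1,"xyz": [0.2,0,14.5],"angular": [0,0,0]},
    {"gripper": -1,"xyz": [0.2,0,14.5],"angular": [0,0,0]},
    {"gripper": -1,"xyz": [0.2,0,14.5],"angular": [0,0,0]},
    {"gripper": -1,"xyz": [0.2,0,14.5],"angular": [0,0,0]},
  ],
)

```text
clock: 3.52
position: [644.5, -6.4, 19.4]
ee_rot: [0.76, -0.553, -0.275, -0.203]
contact_force: [0.8, -0.7, 6.7]
gripper_width: 25.8
```

Run:
```python
from h import *
s=arm.read_state();print(s["joints"].round(2),s["gripper_width"])
for f in range(-5,90,9): print(f,go(*plan("green",f)))
```

```text
[-0.09  0.81  0.25 -0.65 -1.38  0.65] 25.811292775312605
-5 ([0.15, 0.2, 0.61], [0.0, -0.002, 0.007])
4 ([-1.11, 0.2, -0.5], [-0.0, 0.156, 0.007])
13 ([-2.53, 0.19, -1.4], [-0.001, 0.313, 0.007])
22 ([-4.07, 0.18, -2.06], [-0.001, 0.47, 0.006])
31 ([-5.7, 0.17, -2.48], [-0.002, 0.627, 0.006])
40 ([-7.37, 0.15, -2.64], [-0.002, 0.784, 0.006])
49 ([-9.05, 0.14, -2.53], [-0.003, 0.941, 0.006])
58 ([-10.68, 0.13, -2.16], [-0.003, 1.098, 0.006])
67 ([-12.25, 0.12, -1.54], [-0.004, 1.255, 0.006])
76 ([-13.69, 0.11, -0.69], [-0.005, 1.412, 0.006])
85 ([-14.98, 0.1, 0.39], [-0.005, 1.569, 0.005])
```

Emit:
move_arm(
  moves=[
    {"gripper": 0,"xyz": [0,0.1,0],"angular": [0,0,0]},
    {"gripper": 0,"xyz": [0,0.1,0],"angular": [0,0,0]},
    {"gripper": 0,"xyz": [0,0.1,0],"angular": [0,0,0]},
    {"gripper": 0,"xyz": [0,0.1,0],"angular": [0,0,0]},
  ],
)

```text
clock: 4.03
position: [641.5, -5.9, 15.8]
ee_rot: [0.759, -0.553, -0.278, -0.201]
contact_force: [0.8, 0.1, 0.3]
gripper_width: 42.8
```

Run:
```python
from h import *
s=arm.read_state();print(s["position"],s["gripper_width"],s["contact_force"])
print(go(*plan("green",-5)))
p,d=arm.get_image("wrist"); cv2.imwrite("pics/w2.png",p)
```

```text
[641.48930742  -5.8739651   15.82195594] 42.78777109859188 [0.83061325 0.14025996 0.27659235]
([0.03, -0.07, 0.25], [0.005, -0.0, 0.003])
```

View pics/w2.png

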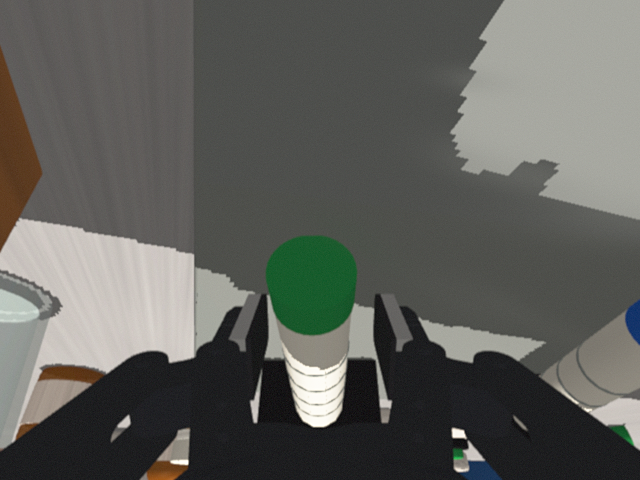

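The tube sits between the jaws, but the pads close above its axis, so I'll go a little deeper.

Emit:
move_arm(
  moves=[
    {"gripper": 0,"xyz": [0,-0.1,0.5],"angular": [0,0,0]},
    {"gripper": 0,"xyz": [0,-0.1,1.0],"angular": [0,0,0]},
    {"gripper": 0,"xyz": [0,-0.1,1.0],"angular": [0,0,0]},
    {"gripper": -1,"xyz": [0,-0.1,1.0],"angular": [0,0,0]},
    {"gripper": -1,"xyz": [0,-0.1,1.0],"angular": [0,0,0]},
    {"gripper": -1,"xyz": [0,-0.1,1.0],"angular": [0,0,0]},
    {"gripper": -1,"xyz": [0,-0.1,1.0],"angular": [0,0,0]},
  ],
)

```text
clock: 4.95
position: [641.6, 0.2, 11.0]
ee_rot: [0.76, -0.552, -0.276, -0.202]
contact_force: [0.7, -1.8, 8.8]
gripper_width: 26.7
```

Run:
```python
from h import *
s=arm.read_state();print(s["position"],s["gripper_width"],s["contact_force"])
for f in range(-5,90,9): print(f,go(*plan("green",f)))
```

```text
[6.41576631e+02 1.73838292e-01 1.09845455e+01] 26.69413415048775 [ 0.70637455 -1.81461928  8.84087135]
-5 ([0.16, 0.13, -0.49], [0.003, -0.001, 0.006])
4 ([-1.1, 0.12, -1.6], [0.002, 0.156, 0.006])
13 ([-2.52, 0.11, -2.5], [0.002, 0.313, 0.007])
22 ([-4.07, 0.11, -3.16], [0.001, 0.47, 0.007])
31 ([-5.69, 0.1, -3.58], [0.001, 0.627, 0.007])
40 ([-7.37, 0.09, -3.73], [0.0, 0.784, 0.007])
49 ([-9.04, 0.08, -3.63], [-0.0, 0.941, 0.007])
58 ([-10.68, 0.07, -3.26], [-0.001, 1.098, 0.007])
67 ([-12.24, 0.05, -2.64], [-0.001, 1.255, 0.007])
76 ([-13.69, 0.04, -1.78], [-0.002, 1.413, 0.007])
85 ([-14.98, 0.03, -0.71], [-0.003, 1.57, 0.007])
```

Emit:
move_arm(
  moves=[
    {"gripper": -1,"xyz": [-1.1,0,-1.1],"angular": [0,0.156,0]},
    {"gripper": -1,"xyz": [-2.45,0,-2.0],"angular": [0,0.313,0]},
    {"gripper": -1,"xyz": [-3.9,0,-2.7],"angular": [0,0.47,0]},
    {"gripper": -1,"xyz": [-5.5,0,-3.2],"angular": [0,0.627,0]},
    {"gripper": -1,"xyz": [-7.1,0,-3.4],"angular": [0,0.784,0]},
    {"gripper": -1,"xyz": [-7.1,0,-3.4],"angular": [0,0.784,0]},
  ],
)

```text
clock: 5.7
position: [629.3, 34.7, 80.5]
ee_rot: [0.81, -0.585, 0.034, 0.025]
contact_force: [0.3, 0.9, -0.6]
gripper_width: 26.3
```

Run:
```python
from h import *
s=arm.read_state();print(s["position"],s["gripper_width"],s["contact_force"])
for f in (40,49,58,67,76,85): 
  pos,R=plan("green",f); print(f,go(pos+R.apply([0,0,5]),R))
p,d=arm.get_image("wrist");q,d=arm.get_image("side"); cv2.imwrite("pics/w3.png",np.hstack([cv2.resize(p,(400,300)),cv2.resize(q[130:370,200:520],(400,300))]))
```

```text
[629.28173962  34.65287872  80.54303453] 26.344884311560726 [ 0.33979037  0.88109037 -0.63848576]
40 ([0.47, -0.0, -0.1], [0.001, 0.001, 0.012])
49 ([-0.71, -0.02, -1.22], [-0.0, 0.158, 0.012])
58 ([-2.05, -0.03, -2.13], [-0.001, 0.315, 0.012])
67 ([-3.53, -0.05, -2.82], [-0.002, 0.472, 0.012])
76 ([-5.09, -0.07, -3.28], [-0.003, 0.629, 0.012])
85 ([-6.7, -0.08, -3.48], [-0.004, 0.786, 0.011])
```

View pics/w3.png

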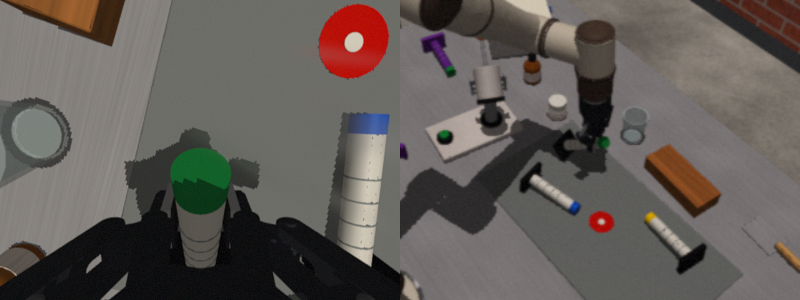

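The green column is tipped about halfway, with the cap held in the jaws. I'll carry on.

Emit:
move_arm(
  moves=[
    {"gripper": -1,"xyz": [-0.9,0,-1.2],"angular": [0,0.158,0]},
    {"gripper": -1,"xyz": [-2.2,0,-2.1],"angular": [0,0.315,0]},
    {"gripper": -1,"xyz": [-3.7,0,-2.8],"angular": [0,0.472,0]},
    {"gripper": -1,"xyz": [-5.2,0,-3.2],"angular": [0,0.629,0]},
    {"gripper": -1,"xyz": [-6.8,0,-3.3],"angular": [0,0.786,0]},
    {"gripper": -1,"xyz": [-6.8,0,-3.3],"angular": [0,0.786,0]},
  ],
)

```text
clock: 6.55
position: [610.5, 99.0, 110.4]
ee_rot: [0.732, -0.532, 0.344, 0.251]
contact_force: [-3.0, 2.0, 13.2]
gripper_width: 26.9
```

Run:
```python
from h import *
s=arm.read_state();print(s["position"],s["gripper_width"],s["contact_force"])
print(go(plan("green",85)[0]+plan("green",85)[1].apply([0,0,5]),plan("green",85)[1]))
p,d=arm.get_image("wrist");q,d=arm.get_image("side"); cv2.imwrite("pics/w4.png",np.hstack([cv2.resize(p,(400,300)),cv2.resize(q[150:300,260:460],(400,300))]))
```

```text
[610.46647408  99.02361276 110.39877662] 26.922396874899828 [-3.02056133  1.99471095 13.18172133]
([-0.24, 0.14, -0.15], [-0.003, -0.009, 0.005])
```

View pics/w4.png

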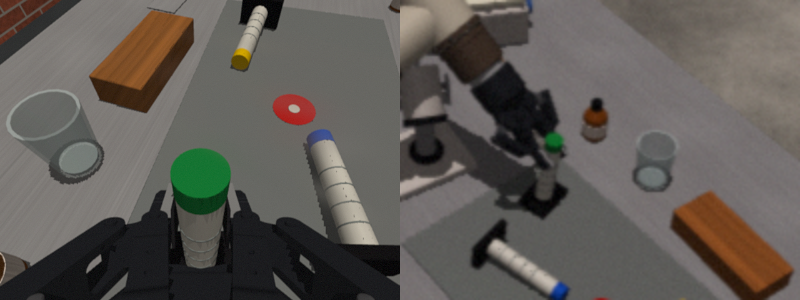

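The green column is nearly upright. I'll release it and back off along the tool axis.

Emit:
move_arm(
  moves=[
    {"gripper": 0.2,"xyz": [0,0,0],"angular": [0,0,0]},
    {"gripper": 0.2,"xyz": [0,0,0],"angular": [0,0,0]},
    {"gripper": 0.2,"xyz": [0,0,0],"angular": [0,0,0]},
    {"gripper": 0.2,"xyz": [0,0,-3],"angular": [0,0,0]},
    {"gripper": 0.2,"xyz": [0,0,-8],"angular": [0,0,0]},
    {"gripper": 0.2,"xyz": [0,0,-14],"angular": [0,0,0]},
    {"gripper": 0.2,"xyz": [0,0,-18],"angular": [0,0,0]},
  ],
)

```text
clock: 7.52
position: [566.8, 231.6, 224.9]
ee_rot: [0.734, -0.534, 0.34, 0.248]
contact_force: [1.2, -0.7, 0.4]
gripper_width: 51.4
```

```bash
cat >> h.py <<'E'
def seecols():
    p,d=arm.get_image("top");q,d2=arm.get_image("side");ct,cs=arm.get_calibration("top"),arm.get_calibration("side")
    hs=dict(green=((45,100,50),(80,255,255)),blue=((105,120,60),(128,255,255)),yellow=((22,150,100),(32,255,255)))
    for k,(l,h) in hs.items():
        for a,b in blobs(p,l,h,8,(280,150,460,300)):
            for a2,b2 in blobs(q,l,h,8,(290,130,480,360)):
                X=tri(ct,b,cs,b2); P=cs["R"]@X+cs["t"]; u=(cs["camera_matrix"]@P); r=np.hypot(*(u[:2]/u[2]-b2))
                if r<8: print(k,a,b,a2,b2,"xyz",X.round(0),"res",r.round(1))
    return p,q
E
python3 - <<'E'
from h import *
seecols()
print(arm.read_state()["joints"].round(2))
pos,R=plan("yellow",-5,0,150); print(pos,go(pos,R)); print(go([640,-30,330],toolrot(0.,0)))
E
```

```text
green 60 [304.8 207. ] 53 [332.2 218. ] xyz [601. 120. 154.] res 1.2
blue 26 [354.2 239.5] 57 [339.3 295.5] xyz [503. -53.  24.] res 0.6
yellow 26 [387.5 204.2] 39 [399.4 303. ] xyz [ 630. -180.   27.] res 0.7
[ 0.92  0.54 -0.25  0.69 -1.41 -0.95]
[ 633.62652424 -121.87119323  128.452683  ] ([15.79, 4.86, 33.63], [0.238, -0.367, -2.862])
([25.61, 1.29, 14.09], [0.538, -0.75, -1.173])
```

```bash
python3 - <<'E'
s=open('h.py').read()
s=s.replace("R=toolrot(yaw,T0+p-p0)","R=toolrot(yaw,T0+p-p0)\n    if name=='yellow': R=toolrot(yaw+np.pi,-(T0+p-p0))").replace("TIP=11","TIP=16")
open('h.py','w').write(s)
E
python3 - <<'E'
from h import *
pos,R=plan("yellow",-5,0,150); print(pos,go(pos,R)); print(go([590,60,330],toolrot(-1.5,0)))
E
```

```text
[ 633.50774572 -125.09009093  124.62847206] ([15.69, 4.97, 34.1], [-0.253, -0.164, 0.247])
([19.07, 3.24, 6.38], [-0.111, -0.862, 0.228])
```

Run:
```python
from h import *
pos,R=plan("yellow",-5,0,150)
print(go([570,200,290],R));print(go([625,-60,290],R)); print(go(pos,R))
```

```text
([7.0, 0.81, -1.64], [-0.253, -0.164, 0.247])
([24.11, 3.67, 18.49], [-0.253, -0.164, 0.247])
([15.69, 4.97, 34.1], [-0.253, -0.164, 0.247])
```

Emit:
move_arm(
  moves=[
    {"gripper": 0.2,"xyz": [7,0.8,-1.6],"angular": [0,0,0]},
    {"gripper": 0.2,"xyz": [7,0.8,-1.6],"angular": [0,0,0]},
    {"gripper": 0.2,"xyz": [24.1,3.7,18.5],"angular": [-0.253,-0.164,0.247]},
    {"gripper": 0.2,"xyz": [24.1,3.7,18.5],"angular": [-0.253,-0.164,0.247]},
    {"gripper": 0.2,"xyz": [24.1,3.7,18.5],"angular": [-0.253,-0.164,0.247]},
    {"gripper": 0.2,"xyz": [24.1,3.7,18.5],"angular": [-0.253,-0.164,0.247]},
    {"gripper": 0.2,"xyz": [24.1,3.7,18.5],"angular": [-0.253,-0.164,0.247]},
    {"gripper": 0.2,"xyz": [15.7,5,34.1],"angular": [-0.253,-0.164,0.247]},
    {"gripper": 0.2,"xyz": [15.7,5,34.1],"angular": [-0.253,-0.164,0.247]},
    {"gripper": 0.2,"xyz": [15.7,5,34.1],"angular": [-0.253,-0.164,0.247]},
  ],
)

```text
clock: 8.88
position: [629.2, -131.0, 120.5]
ee_rot: [-0.651, 0.676, -0.237, -0.252]
contact_force: [1.0, -0.6, 1.1]
gripper_width: 51.3
```

Run:
```python
from h import *
pos,R=plan("yellow",-5); print(pos.round(1),go(pos,R),arm.read_state()["joints"].round(2))
p,d=arm.get_image("wrist"); cv2.imwrite("pics/w5.png",cv2.resize(p,(400,300)))
c=arm.get_calibration("wrist")
for a,b in blobs(p,(22,150,60),(32,255,255),100): print(a,b,ray(c,b,22).round(1))
```

```text
[ 629.9 -221.7    9.9] ([-0.27, -0.53, 14.29], [0.009, -0.005, 0.001]) [ 0.27  0.57 -0.42  0.81 -1.02 -0.9 ]
1208 [311.4 275.3] [ 626.9 -180.5   22. ]
```

View pics/w5.png

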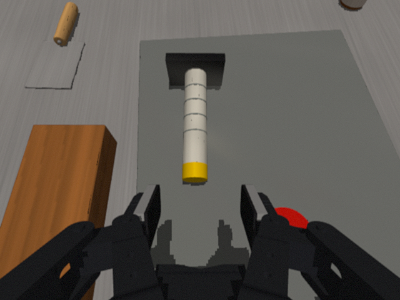

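The yellow column is aligned, with its tube at column 390 of 640, very slightly left of centre. I'll descend and grip.

Emit:
move_arm(
  moves=[
    {"gripper": 0.2,"xyz": [-0.3,-0.4,7],"angular": [0,0,0]},
    {"gripper": 0.2,"xyz": [-0.3,-0.4,11],"angular": [0,0,0]},
    {"gripper": 0.2,"xyz": [-0.3,-0.4,14.4],"angular": [0,0,0]},
    {"gripper": 0.2,"xyz": [-0.3,-0.4,14.4],"angular": [0,0,0]},
    {"gripper": -1,"xyz": [-0.3,-0.4,14.4],"angular": [0,0,0]},
    {"gripper": -1,"xyz": [-0.3,-0.4,14.4],"angular": [0,0,0]},
    {"gripper": -1,"xyz": [-0.3,-0.4,14.4],"angular": [0,0,0]},
    {"gripper": -1,"xyz": [-0.3,-0.4,14.4],"angular": [0,0,0]},
    {"gripper": -1,"xyz": [-0.3,-0.4,14.4],"angular": [0,0,0]},
  ],
)

```text
clock: 10.05
position: [630.8, -220.6, 12.7]
ee_rot: [-0.651, 0.676, -0.238, -0.25]
contact_force: [-0.5, 3.4, 2.3]
gripper_width: 26.2
```

Run:
```python
from h import *
s=arm.read_state();print(s["joints"].round(2),s["gripper_width"])
for f in range(-5,90,9): print(f,go(*plan("yellow",f)))
```

```text
[ 0.07  0.7  -0.54  1.12 -0.8  -1.1 ] 26.18474947277619
-5 ([-0.1, 0.08, 0.28], [0.004, -0.005, 0.0])
4 ([1.09, 0.09, -0.83], [0.004, -0.162, -0.0])
13 ([2.44, 0.09, -1.73], [0.004, -0.319, -0.001])
22 ([3.92, 0.09, -2.42], [0.004, -0.477, -0.001])
31 ([5.48, 0.1, -2.87], [0.004, -0.634, -0.001])
40 ([7.09, 0.1, -3.06], [0.004, -0.791, -0.002])
49 ([8.72, 0.1, -3.0], [0.004, -0.948, -0.002])
58 ([10.32, 0.1, -2.69], [0.004, -1.105, -0.002])
67 ([11.84, 0.09, -2.13], [0.004, -1.262, -0.003])
76 ([13.26, 0.09, -1.34], [0.004, -1.419, -0.003])
85 ([14.54, 0.09, -0.34], [0.004, -1.576, -0.003])
```

Emit:
move_arm(
  moves=[
    {"gripper": -1,"xyz": [1.2,0,-1.1],"angular": [0,-0.157,0]},
    {"gripper": -1,"xyz": [2.5,0,-2.0],"angular": [0,-0.314,0]},
    {"gripper": -1,"xyz": [4.0,0,-2.7],"angular": [0,-0.471,0]},
    {"gripper": -1,"xyz": [5.5,0,-3.1],"angular": [0,-0.63,0]},
    {"gripper": -1,"xyz": [7.1,0,-3.3],"angular": [0,-0.785,0]},
    {"gripper": -1,"xyz": [7.1,0,-3.3],"angular": [0,-0.785,0]},
  ],
)

```text
clock: 10.8
position: [630.1, -257.6, 84.8]
ee_rot: [-0.689, 0.723, 0.028, 0.029]
contact_force: [-0.3, -0.3, -2.6]
gripper_width: 25.7
```

Run:
```python
from h import *
s=arm.read_state();print(s["joints"].round(2),s["gripper_width"])
for f in (40,49,58,67,76,85): print(f,go(*plan("yellow",f)))
seecols()
```

```text
[-0.19  0.61  0.04 -0.09 -1.01  0.19] 25.70376264326068
40 ([-0.26, 0.15, 0.3], [-0.001, -0.005, -0.011])
49 ([0.93, 0.14, -0.81], [-0.002, -0.162, -0.011])
58 ([2.28, 0.12, -1.72], [-0.003, -0.319, -0.011])
67 ([3.75, 0.1, -2.4], [-0.004, -0.476, -0.011])
76 ([5.31, 0.09, -2.85], [-0.005, -0.633, -0.01])
85 ([6.93, 0.07, -3.05], [-0.006, -0.79, -0.01])
green 59 [304.8 207. ] 55 [332.3 218.1] xyz [601. 120. 154.] res 1.2
blue 26 [354.2 239.5] 44 [338.8 295.5] xyz [503. -53.  25.] res 0.3
```

Emit:
move_arm(
  moves=[
    {"gripper": -1,"xyz": [0.95,0.1,-0.9],"angular": [0,-0.157,0]},
    {"gripper": -1,"xyz": [2.3,0.1,-1.8],"angular": [0,-0.315,0]},
    {"gripper": -1,"xyz": [3.8,0.1,-2.5],"angular": [0,-0.47,0]},
    {"gripper": -1,"xyz": [5.4,0.1,-3.0],"angular": [0,-0.63,0]},
    {"gripper": -1,"xyz": [7.0,0.1,-3.15],"angular": [0,-0.79,0]},
    {"gripper": -1,"xyz": [7.0,0.1,-3.15],"angular": [0,-0.79,0]},
  ],
)

```text
clock: 11.65
position: [624.3, -329.2, 107.8]
ee_rot: [-0.626, 0.656, 0.294, 0.302]
contact_force: [-0.5, -2.6, 4.4]
gripper_width: 25.9
```

Run:
```python
from h import *
s=arm.read_state();print(s["joints"].round(2),s["gripper_width"],s["contact_force"])
print(go(*plan("yellow",85)))
p,q=seecols(); w,_=arm.get_image("wrist")
cv2.imwrite("pics/w6.png",np.hstack([cv2.resize(w,(400,300)),cv2.resize(q[220:370,330:530],(400,300))]))
```

```text
[-0.59  0.9   0.63 -0.73 -1.79  0.56] 25.873641515882273 [-0.4952261  -2.64490133  4.39981726]
([-0.15, -0.17, -0.09], [-0.001, -0.001, -0.01])
blue 26 [354.2 239.5] 57 [339.3 295.6] xyz [503. -53.  24.] res 0.6
yellow 64 [438.7 196.7] 89 [447.  318.5] xyz [ 622. -338.  157.] res 1.2
```

View pics/w6.png

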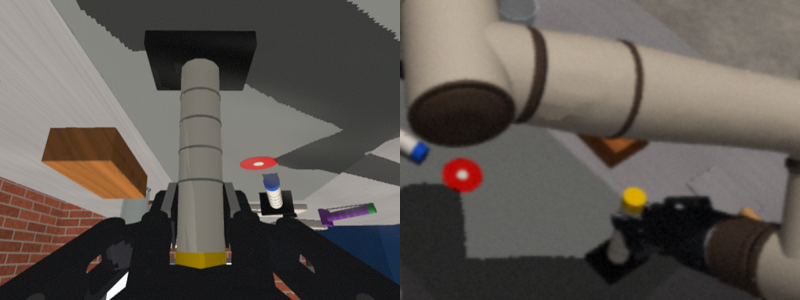

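The yellow column is upright. I'll release it and retreat.

Emit:
move_arm(
  moves=[
    {"gripper": 0.2,"xyz": [0,0,0],"angular": [0,0,0]},
    {"gripper": 0.2,"xyz": [0,0,0],"angular": [0,0,0]},
    {"gripper": 0.2,"xyz": [0,0,0],"angular": [0,0,0]},
    {"gripper": 0.2,"xyz": [0,0,-3],"angular": [0,0,0]},
    {"gripper": 0.2,"xyz": [0,0,-8],"angular": [0,0,0]},
    {"gripper": 0.2,"xyz": [0,0,-14],"angular": [0,0,0]},
    {"gripper": 0.2,"xyz": [0,0,-18],"angular": [0,0,0]},
  ],
)

```text
clock: 12.68
position: [619.6, -465.2, 227.5]
ee_rot: [-0.628, 0.655, 0.292, 0.302]
contact_force: [1.2, -0.8, -1.3]
gripper_width: 51.1
```

Run:
```python
from h import *
seecols()
s=arm.read_state();print(s["joints"].round(2),s["position"])
pos,R=plan("blue",-5,0,150)
print(pos,go([550,-380,300],R));print(go([500,-150,300],R)); print(go(pos,R))
```

```text
green 60 [304.8 207. ] 53 [332.2 218. ] xyz [601. 120. 154.] res 1.2
blue 26 [354.2 239.5] 58 [339.4 295.5] xyz [504. -53.  24.] res 0.7
[-0.73  1.02  1.2  -0.82 -2.21  0.33] [ 619.02127707 -467.85541899  227.77832993]
[ 518.12266112 -105.44661123  124.62847206] ([-10.99, 7.29, 1.74], [-0.224, 0.162, -0.225])
([-25.77, 13.32, 19.04], [-0.224, 0.162, -0.225])
([-15.39, 11.71, 33.88], [-0.224, 0.162, -0.225])
```

Emit:
move_arm(
  moves=[
    {"gripper": 0.2,"xyz": [-11,7.3,1.7],"angular": [0,0,0]},
    {"gripper": 0.2,"xyz": [-11,7.3,1.7],"angular": [0,0,0]},
    {"gripper": 0.2,"xyz": [-25.8,13.3,19],"angular": [-0.224,0.162,-0.225]},
    {"gripper": 0.2,"xyz": [-25.8,13.3,19],"angular": [-0.224,0.162,-0.225]},
    {"gripper": 0.2,"xyz": [-25.8,13.3,19],"angular": [-0.224,0.162,-0.225]},
    {"gripper": 0.2,"xyz": [-25.8,13.3,19],"angular": [-0.224,0.162,-0.225]},
    {"gripper": 0.2,"xyz": [-15.4,11.7,33.9],"angular": [-0.224,0.162,-0.225]},
    {"gripper": 0.2,"xyz": [-15.4,11.7,33.9],"angular": [-0.224,0.162,-0.225]},
    {"gripper": 0.2,"xyz": [-15.4,11.7,33.9],"angular": [-0.224,0.162,-0.225]},
    {"gripper": 0.2,"xyz": [-15.4,11.7,33.9],"angular": [-0.224,0.162,-0.225]},
  ],
)

```text
clock: 14.02
position: [514.2, -98.2, 120.9]
ee_rot: [0.747, -0.566, -0.283, -0.206]
contact_force: [0.0, 0.3, 0.3]
gripper_width: 51.2
```

Run:
```python
from h import *
p,q=seecols()
pos,R=plan("blue",-5); print(pos.round(1),go(pos,R),arm.read_state()["joints"].round(2))
p,d=arm.get_image("wrist"); cv2.imwrite("pics/w7.png",np.hstack([cv2.resize(p,(400,300)),cv2.resize(q[130:370,200:520],(400,300))]))
c=arm.get_calibration("wrist")
for a,b in blobs(p,(105,120,40),(128,255,255),100): print(a,b,ray(c,b,22).round(1))
```

```text
green 61 [304.7 206.9] 54 [332.2 218.1] xyz [601. 121. 153.] res 1.1
blue 27 [354.3 239.6] 59 [339.3 295.6] xyz [503. -53.  24.] res 0.6
[492.2 -12.4   9.9] ([0.51, -0.02, 14.79], [0.006, 0.006, 0.003]) [-0.26  0.56  0.05 -0.59 -1.48  0.72]
1646 [317.5 196. ] [506.5 -51.1  22. ]
283 [  8.8 391. ] [929.9 681.3  22. ]
106 [388.7 421.9] [ 55.8 835.2  22. ]
164 [537.  432.1] [-496.4  899.2   22. ]
1611 [479.4 459.5] [-1056.2  2012.     22. ]
```

View pics/w7.png

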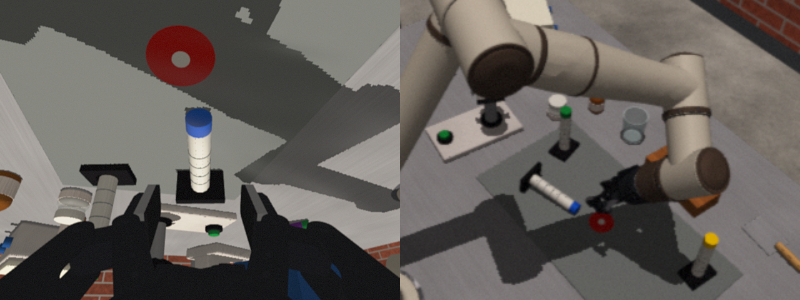

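Green and yellow both stand. The blue column is centred between the jaws, so I'll descend.

Emit:
move_arm(
  moves=[
    {"gripper": 0.2,"xyz": [0.4,0,7],"angular": [0,0,0]},
    {"gripper": 0.2,"xyz": [0.4,0,11],"angular": [0,0,0]},
    {"gripper": 0.2,"xyz": [0.4,0,14.8],"angular": [0,0,0]},
    {"gripper": 0.2,"xyz": [0.4,0,14.8],"angular": [0,0,0]},
    {"gripper": -1,"xyz": [0.4,0,14.8],"angular": [0,0,0]},
    {"gripper": -1,"xyz": [0.4,0,14.8],"angular": [0,0,0]},
    {"gripper": -1,"xyz": [0.4,0,14.8],"angular": [0,0,0]},
    {"gripper": -1,"xyz": [0.4,0,14.8],"angular": [0,0,0]},
    {"gripper": -1,"xyz": [0.4,0,14.8],"angular": [0,0,0]},
  ],
)

```text
clock: 15.3
position: [493.3, -12.6, 11.6]
ee_rot: [0.749, -0.566, -0.275, -0.209]
contact_force: [0.6, -3.6, 6.5]
gripper_width: 26.3
```

Run:
```python
from h import *
s=arm.read_state();print(s["joints"].round(2),s["gripper_width"])
for f in range(-5,90,9): print(f,go(*plan("blue",f)))
```

```text
[-0.13  0.65 -0.14 -0.69 -1.2   0.81] 26.267146771384922
-5 ([0.07, 0.11, 0.17], [0.002, 0.006, 0.003])
4 ([-1.12, 0.1, -0.94], [0.002, 0.163, 0.004])
13 ([-2.47, 0.1, -1.85], [0.001, 0.32, 0.004])
22 ([-3.94, 0.1, -2.53], [0.001, 0.477, 0.004])
31 ([-5.51, 0.09, -2.98], [0.001, 0.634, 0.004])
40 ([-7.12, 0.09, -3.17], [0.001, 0.791, 0.004])
49 ([-8.75, 0.08, -3.11], [0.0, 0.948, 0.004])
58 ([-10.34, 0.08, -2.8], [-0.0, 1.105, 0.004])
67 ([-11.87, 0.07, -2.24], [-0.0, 1.262, 0.004])
76 ([-13.29, 0.06, -1.45], [-0.001, 1.419, 0.004])
85 ([-14.57, 0.06, -0.45], [-0.001, 1.576, 0.004])
```

Emit:
move_arm(
  moves=[
    {"gripper": -1,"xyz": [-1.2,0,-1.1],"angular": [0,0.157,0]},
    {"gripper": -1,"xyz": [-2.5,0,-2.0],"angular": [0,0.314,0]},
    {"gripper": -1,"xyz": [-4.0,0,-2.7],"angular": [0,0.471,0]},
    {"gripper": -1,"xyz": [-5.6,0,-3.1],"angular": [0,0.63,0]},
    {"gripper": -1,"xyz": [-7.2,0,-3.3],"angular": [0,0.785,0]},
    {"gripper": -1,"xyz": [-7.2,0,-3.3],"angular": [0,0.785,0]},
  ],
)

```text
clock: 16.05
position: [481.8, 22.2, 82.3]
ee_rot: [0.798, -0.601, 0.031, 0.025]
contact_force: [-0.2, -0.4, -1.3]
gripper_width: 26.2
```

Run:
```python
from h import *
s=arm.read_state();print(s["joints"].round(2),s["gripper_width"])
for f in (40,49,58,67,76,85): print(f,go(*plan("blue",f)))
seecols()
```

```text
[ 0.43  0.31 -0.59  0.12 -0.69 -0.25] 26.176729545292442
40 ([0.29, -0.07, 0.06], [0.002, 0.007, 0.009])
49 ([-0.9, -0.08, -1.05], [0.001, 0.164, 0.009])
58 ([-2.25, -0.09, -1.95], [0.0, 0.321, 0.009])
67 ([-3.72, -0.1, -2.64], [-0.0, 0.478, 0.009])
76 ([-5.29, -0.11, -3.08], [-0.001, 0.635, 0.009])
85 ([-6.9, -0.13, -3.27], [-0.002, 0.792, 0.009])
green 59 [304.7 206.9] 39 [333.5 218.1] xyz [603. 120. 152.] res 1.9
yellow 52 [440.1 197.3] 90 [448.7 321.1] xyz [ 622. -344.  152.] res 1.6
```

Emit:
move_arm(
  moves=[
    {"gripper": -1,"xyz": [-0.95,0,-1.05],"angular": [0,0.157,0]},
    {"gripper": -1,"xyz": [-2.3,0,-1.95],"angular": [0,0.315,0]},
    {"gripper": -1,"xyz": [-3.8,0,-2.65],"angular": [0,0.47,0]},
    {"gripper": -1,"xyz": [-5.4,0,-3.1],"angular": [0,0.63,0]},
    {"gripper": -1,"xyz": [-7.0,0,-3.3],"angular": [0,0.79,0]},
    {"gripper": -1,"xyz": [-7.0,0,-3.3],"angular": [0,0.79,0]},
    {"gripper": -1,"xyz": [-7.0,0,-3.3],"angular": [0,0.79,0]},
  ],
)

```text
clock: 17.02
position: [465.4, 90.4, 112.0]
ee_rot: [0.722, -0.547, 0.337, 0.256]
contact_force: [-2.6, 2.2, 14.5]
gripper_width: 25.9
```

Run:
```python
from h import *
s=arm.read_state();print(s["joints"].round(2),s["gripper_width"],s["contact_force"])
print(go(*plan("blue",85)))
p,q=seecols(); w,_=arm.get_image("wrist")
cv2.imwrite("pics/w8.png",np.hstack([cv2.resize(w,(400,300)),cv2.resize(q[180:330,230:430],(400,300))]))
```

```text
[ 0.88  0.46 -0.78  0.8  -1.08 -1.26] 25.923183943413772 [-2.58548056  2.24000725 14.52205581]
([-0.27, 0.18, 0.06], [-0.001, -0.002, 0.002])
green 60 [304.7 207. ] 54 [332.2 218.1] xyz [601. 120. 153.] res 1.2
blue 60 [312.4 247. ] 85 [299.1 242.8] xyz [462.  98. 151.] res 1.1
yellow 51 [440.1 197.3] 94 [448.6 321.1] xyz [ 622. -344.  152.] res 1.6
```

View pics/w8.png

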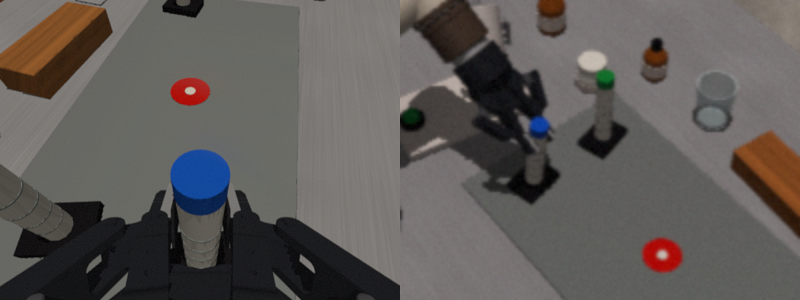

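Emit:
move_arm(
  moves=[
    {"gripper": 0.2,"xyz": [0,0,0],"angular": [0,0,0]},
    {"gripper": 0.2,"xyz": [0,0,0],"angular": [0,0,0]},
    {"gripper": 0.2,"xyz": [0,0,0],"angular": [0,0,0]},
    {"gripper": 0.2,"xyz": [0,0,-3],"angular": [0,0,0]},
    {"gripper": 0.2,"xyz": [0,0,-8],"angular": [0,0,0]},
    {"gripper": 0.2,"xyz": [4,0,-12],"angular": [0,0,0]},
    {"gripper": 0.2,"xyz": [10,0,-15],"angular": [0,0,0]},
    {"gripper": 0.2,"xyz": [10,0,-15],"angular": [0,0,0]},
  ],
)

```text
clock: 18.18
position: [451.0, 139.1, 285.3]
ee_rot: [0.724, -0.549, 0.334, 0.251]
contact_force: [0.7, -0.1, -0.7]
gripper_width: 51.1
```

Run:
```python
from h import *
p,q=seecols()
ct,cs=arm.get_calibration("top"),arm.get_calibration("side")
print(arm.read_state()["joints"].round(2),arm.read_state()["position"])
red=lambda im,roi:blobs(im,(0,180,90),(6,255,255),30,roi)
T,S_=np.load("top0.npz")["p"],np.load("side0.npz")["p"]
print("red",[(a,b,ray(ct,b,6)) for a,b in red(T,(355,215,385,245))],[(a,b,ray(cs,b,6)) for a,b in red(S_,(340,290,380,320))])
ot=blobs(T,(5,170,130),(18,255,255),8,(215,210,235,240)); os_=blobs(S_,(3,150,120),(18,255,255),8,(250,140,280,170))
print(ot,os_,[tri(ct,a[1],cs,b[1]) for a in ot for b in os_])
gt=blobs(T,(45,100,40),(80,255,255),8,(235,270,265,295)); gs=blobs(S_,(45,100,40),(80,255,255),8,(225,225,245,250))
print("btn",[ray(ct,b,36) for a,b in gt],[ray(cs,b,36) for a,b in gs])
cv2.imwrite("pics/l0.png",np.hstack([cv2.resize(T[205:305,215:295],(360,450),interpolation=2),cv2.resize(S_[145:260,215:307],(360,450),interpolation=2)]))
```

```text
green 61 [304.8 207. ] 55 [332.3 218.1] xyz [601. 120. 154.] res 1.2
blue 69 [308.2 248.7] 79 [294.9 241.3] xyz [457. 113. 148.] res 1.1
yellow 54 [440.1 197.2] 91 [448.7 321. ] xyz [ 622. -344.  153.] res 1.6
[ 0.99  0.26 -0.52  0.61 -1.47 -1.  ] [450.05428973 138.18552924 282.27253179]
red [(np.int32(131), array([369.7, 231. ]), array([ 535.03165398, -111.63863579,    6.        ]))] [(np.int32(222), array([360.8, 307.2]), array([ 539.88424683, -115.07192086,    6.        ]))]
[(np.int32(32), array([222. , 224.3]))] [(np.int32(34), array([264.2, 156.9]))] [array([529.66276672, 386.55056072, 250.52028598])]
btn [array([358.14032744, 327.36298655,  36.        ])] [array([363.05630822, 324.13498604,  36.        ])]
```

View pics/l0.png

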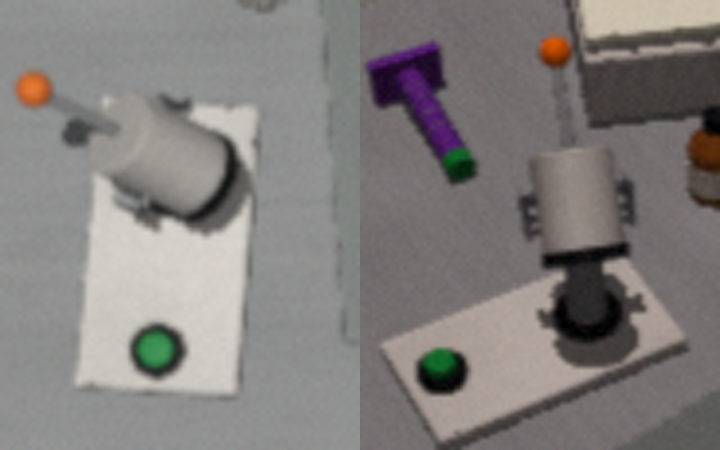

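Run:
```python
from h import *
ct=arm.get_calibration("top")
C=[ray(ct,u,18)[:2] for u in((238.3,226.8),(272.3,229),(268.3,292.8),(232.1,290.6))]
print(np.round(C,1))
yl=(C[0]-C[3]+C[1]-C[2]); yl/=np.linalg.norm(yl); print("yl",yl)
b=np.array([360.6,325.7]); ax=b+138*yl; k=np.array([530,386.5,250.5]); h=k[:2]-ax
print("axle",ax,"knob horiz",np.hypot(*h),h,"tilt",np.arcsin((k[2]-165)/115), np.arctan2(k[2]-165,np.hypot(*h)))
m=np.array([537.5,-113.5]); d=m-ax; D=np.hypot(*d); t=np.arctan2(159,D); u=d/D
print("cur beam head",np.arctan2(-h[1],-h[0]),"goal",np.arctan2(u[1],u[0]),"tilt",t,"D",D)
kt=np.r_[ax-u*115*np.cos(t),165+115*np.sin(t)]; print("knob goal",kt)
xl=np.array([yl[1],-yl[0]]); print("swivel zero heading",np.arctan2(xl[1],xl[0]))
```

```text
[[562.2 367. ]
 [550.5 243.4]
 [319.6 261.3]
 [331.1 390.5]]
yl [ 0.99601317 -0.08920629]
axle [498.04981772 313.38953256] knob horiz 79.78693249157159 [31.95018228 73.11046744] tilt 0.8382564903192306 0.8199489527623678
cur beam head -1.9827974473940078 goal -1.4786449682713 tilt 0.3551549343660052 D 428.7085139046852
knob goal [488.12782445 420.75519794 204.98959799]
swivel zero heading -1.6601213519863476
```

Run:
```python
from h import *
R=toolrot(-1.98,0)
print(go([480,300,360],R)); print(go([530,387,340],R))
```

```text
([-3.63, -7.26, -16.29], [-0.294, -0.832, 0.641])
([-9.68, -14.44, -20.35], [-0.294, -0.832, 0.641])
```

Emit:
move_arm(
  moves=[
    {"gripper": 0.4,"xyz": [-3.6,-7.3,-16.3],"angular": [-0.294,-0.832,0.641]},
    {"gripper": 0.4,"xyz": [-3.6,-7.3,-16.3],"angular": [-0.294,-0.832,0.641]},
    {"gripper": 0.4,"xyz": [-3.6,-7.3,-16.3],"angular": [-0.294,-0.832,0.641]},
    {"gripper": 0.4,"xyz": [-3.6,-7.3,-16.3],"angular": [-0.294,-0.832,0.641]},
    {"gripper": 0.4,"xyz": [-9.7,-14.4,-20.3],"angular": [-0.294,-0.832,0.641]},
    {"gripper": 0.4,"xyz": [-9.7,-14.4,-20.3],"angular": [-0.294,-0.832,0.641]},
    {"gripper": 0.4,"xyz": [-9.7,-14.4,-20.3],"angular": [-0.294,-0.832,0.641]},
    {"gripper": 0.4,"xyz": [-9.7,-14.4,-20.3],"angular": [-0.294,-0.832,0.641]},
    {"gripper": 0.4,"xyz": [-9.7,-14.4,-20.3],"angular": [-0.294,-0.832,0.641]},
  ],
)

```text
clock: 19.4
position: [529.0, 386.9, 338.8]
ee_rot: [-0.55, 0.835, -0.001, -0.001]
contact_force: [-0.2, -0.7, 0.2]
gripper_width: 59.9
```

Run:
```python
from h import *
p,q=seecols()
s=arm.read_state();print(s["joints"].round(2))
w,d=arm.get_image("wrist"); c=arm.get_calibration("wrist")
for a,b in blobs(w,(3,150,90),(18,255,255),100):
    print(a,b,d[int(b[1]),int(b[0])],ray(c,b,250).round(1))
    dd=d[int(b[1]),int(b[0])]; X=c["R"].T@((np.linalg.inv(c["camera_matrix"])@np.r_[b,1])*(dd+10)-c["t"]); print(X.round(1))
    print(go([X[0],X[1],X[2]-19],toolrot(-1.98,0)))
t=p[195:280,290:450]; cv2.imwrite("pics/w9.png",np.hstack([cv2.resize(w,(400,300)),cv2.resize(q[190:340,300:500],(400,300))]))
```

```text
green 61 [304.8 207. ] 54 [332.2 218.1] xyz [601. 120. 154.] res 1.2
blue 69 [308.2 248.7] 79 [294.9 241.2] xyz [457. 113. 148.] res 1.1
yellow 53 [440.  197.2] 91 [448.6 321.1] xyz [ 622. -344.  152.] res 1.6
[ 0.88  0.39  0.29  0.   -1.46 -1.29]
542 [ 44.  116.6] 401.99307 [643.5 252.5 250. ]
[767.8 192.5  48.8]
([8.37, -29.61, 30.98], [-0.001, -0.002, 0.002])
812 [318.9 248.7] 232.85555 [530.5 387.9 250. ]
[530.5 388.  249.9]
([-0.15, -0.08, 10.85], [-0.001, -0.002, 0.002])
428 [194.8 253.7] 429.94843 [604.  359.8 250. ]
[687.4 390.4  63.6]
([-6.62, -14.39, 29.47], [-0.001, -0.002, 0.002])
```

View pics/w9.png

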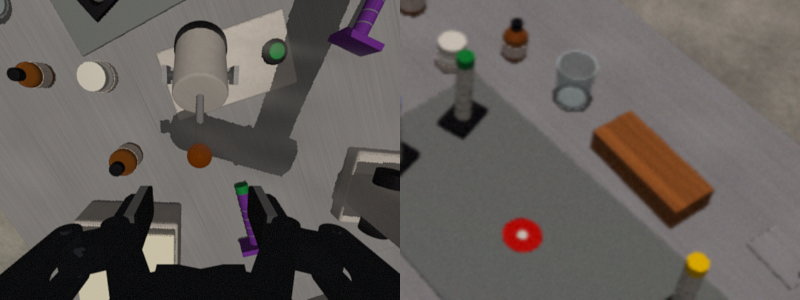

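The knob is at (319,249) in the wrist view, with its stem along the tool's x axis. Green and yellow stand. I'll descend and pinch the knob.

Emit:
move_arm(
  moves=[
    {"gripper": 0.4,"xyz": [-0.1,-0.1,5],"angular": [0,0,0]},
    {"gripper": 0.4,"xyz": [-0.1,-0.1,9],"angular": [0,0,0]},
    {"gripper": 0.4,"xyz": [-0.1,-0.1,10.8],"angular": [0,0,0]},
    {"gripper": 0.4,"xyz": [-0.1,-0.1,10.8],"angular": [0,0,0]},
    {"gripper": -1,"xyz": [-0.1,-0.1,10.8],"angular": [0,0,0]},
    {"gripper": -1,"xyz": [-0.1,-0.1,10.8],"angular": [0,0,0]},
    {"gripper": -1,"xyz": [-0.1,-0.1,10.8],"angular": [0,0,0]},
    {"gripper": -1,"xyz": [-0.1,-0.1,10.8],"angular": [0,0,0]},
    {"gripper": -1,"xyz": [-0.1,-0.1,10.8],"angular": [0,0,0]},
  ],
)

```text
clock: 20.68
position: [531.5, 388.6, 232.5]
ee_rot: [-0.549, 0.836, -0.0, 0.001]
contact_force: [-0.0, 3.8, 4.4]
gripper_width: 23.1
```

Run:
```python
from h import *
s=arm.read_state();print(s["position"],s["gripper_width"],s["contact_force"])
ax=np.array([498.05,313.4]); h0,h1,t0,t1=-1.983,-1.479,.83,.355
k=lambda h,t:np.r_[ax-115*np.cos(t)*np.array([np.cos(h),np.sin(h)]),165+115*np.sin(t)]
off=s["position"]-np.array([530.5,388,250])
for f in np.linspace(0,1,7):
    h=h0+f*(h1-h0);t=t0+f*(t1-t0)
    # scale onto measured start
    print(round(f,2),go(k(h,t)+off,toolrot(h,0)))
```

```text
[531.50865363 388.60043331 232.46919309] 23.06678364728793 [-0.0067838   3.84088618  4.42734177]
0.0 ([0.37, -0.01, 0.01], [-0.002, 0.002, 0.005])
0.17 ([-0.24, 0.69, 0.65], [-0.002, 0.002, -0.079])
0.33 ([-0.74, 1.49, 1.34], [-0.002, 0.002, -0.163])
0.5 ([-1.11, 2.36, 2.08], [-0.002, 0.002, -0.247])
0.67 ([-1.33, 3.29, 2.85], [-0.002, 0.002, -0.331])
0.83 ([-1.4, 4.24, 3.66], [-0.002, 0.002, -0.415])
1.0 ([-1.32, 5.19, 4.5], [-0.002, 0.002, -0.499])
```

Emit:
move_arm(
  moves=[
    {"gripper": -1,"xyz": [-0.5,0.7,0.65],"angular": [0,0,-0.08]},
    {"gripper": -1,"xyz": [-1.0,1.5,1.34],"angular": [0,0,-0.165]},
    {"gripper": -1,"xyz": [-1.35,2.35,2.08],"angular": [0,0,-0.25]},
    {"gripper": -1,"xyz": [-1.55,3.3,2.85],"angular": [0,0,-0.335]},
    {"gripper": -1,"xyz": [-1.6,4.25,3.65],"angular": [0,0,-0.42]},
    {"gripper": -1,"xyz": [-1.5,5.2,4.5],"angular": [0,0,-0.5]},
    {"gripper": -1,"xyz": [-1.5,5.2,4.5],"angular": [0,0,-0.5]},
    {"gripper": -1,"xyz": [-1.5,5.2,4.5],"angular": [0,0,-0.5]},
  ],
)

```text
clock: 21.68
position: [490.0, 424.8, 187.4]
ee_rot: [0.74, -0.673, 0.0, -0.003]
contact_force: [-0.4, 6.6, 3.5]
gripper_width: 22.7
```

Run:
```python
from h import *
s=arm.read_state();print(s["position"],s["gripper_width"],s["contact_force"])
p,q=seecols()
```

```text
[490.03958455 424.79568159 187.35466801] 22.712365433377872 [-0.36026661  6.59694633  3.46992416]
green 61 [304.8 207. ] 54 [332.2 218.1] xyz [601. 120. 154.] res 1.2
blue 69 [308.2 248.7] 77 [294.9 241.2] xyz [457. 113. 148.] res 1.1
yellow 52 [440.1 197.3] 93 [448.6 321.1] xyz [ 622. -344.  152.] res 1.6
```

Emit:
move_arm(
  moves=[
    {"gripper": 0.4,"xyz": [0,0,0],"angular": [0,0,0]},
    {"gripper": 0.4,"xyz": [0,0,0],"angular": [0,0,0]},
    {"gripper": 0.4,"xyz": [0,0,0],"angular": [0,0,0]},
    {"gripper": 0.4,"xyz": [0,0,-3],"angular": [0,0,0]},
    {"gripper": 0.4,"xyz": [0,0,-9],"angular": [0,0,0]},
    {"gripper": 0.4,"xyz": [0,0,-14],"angular": [0,0,0]},
    {"gripper": 0.4,"xyz": [0,0,-14],"angular": [0,0,0]},
  ],
)

```text
clock: 22.65
position: [490.6, 422.8, 331.6]
ee_rot: [0.739, -0.674, 0.001, -0.004]
contact_force: [0.4, 0.8, -0.9]
gripper_width: 59.5
```

Run:
```python
from h import *
s=arm.read_state();print(s["position"])
w,d=arm.get_image("wrist"); c=arm.get_calibration("wrist"); Ki=np.linalg.inv(c["camera_matrix"])
for a,b in blobs(w,(3,150,90),(18,255,255),300):
    dd=d[int(b[1]),int(b[0])]; X=c["R"].T@(Ki@np.r_[b,1]*(dd+10)-c["t"]); print("knob",a,b,X.round(1)); 
    if abs(X[2]-205)<30: K1=X
K0=np.array([530.5,388,250]); m=np.array([537.5,-113.5])
r=[np.sqrt(115**2-(k[2]-165)**2) for k in(K0,K1)]
from scipy.optimize import fsolve
ax=fsolve(lambda a:[np.hypot(*(K0[:2]-a))-r[0],np.hypot(*(K1[:2]-a))-r[1]],[498,313]); print("axle from knobs",ax)
for A in(ax,np.array([498.05,313.4]),np.array([499,315])):
    h=A-K1[:2]; D=m-A; t=np.arcsin((K1[2]-165)/115); L=np.hypot(*D); dh=np.arctan2(D[1],D[0])-np.arctan2(h[1],h[0])
    print(A,"lateral err mm",(L*dh).round(1),"tilt",t,np.arctan2(K1[2]-165,np.hypot(*h)),"goal",np.arctan2(159,L))
cv2.imwrite("pics/w10.png",w)
# grey button in wrist view
for a,b in blobs(w,(45,100,30),(80,255,255),100): print("grn",a,b,ray(c,b,36).round(1))
```

```text
[490.55190148 422.78131005 331.59555561]
knob 768 [138.1 150.4] [684.7 390.9  58. ]
knob 611 [320.4 232.8] [489.9 422.7 204.6]
axle from knobs [503.07692604 315.55709134]
[503.07692604 315.55709134] lateral err mm -18.0 tilt 0.3517718538196251 0.3517718538196263 goal 0.3538460010892651
[498.05 313.4 ] lateral err mm 7.8 tilt 0.3517718538196251 0.3468777191151494 goal 0.35514702054309194
[499 315] lateral err mm 2.5 tilt 0.3517718538196251 0.3513665868751535 goal 0.3540043830080346
grn 597 [450.1 116. ] [359.5 326.6  36. ]
grn 358 [300.1 291.2] [504.4 544.6  36. ]
```

View pics/w10.png

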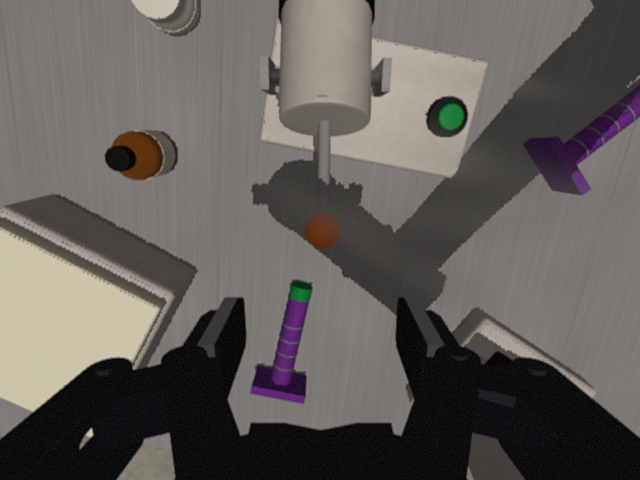

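Run:
```python
from h import *
c=arm.get_calibration("wrist"); K1=np.array([489.9,422.7,204.6]); m=np.array([537.5,-113.5])
for z in(165,175):
    A=ray(c,(325.5,77),z)[:2]; e=ray(c,(391,77),z)[:2]-ray(c,(260,77),z)[:2]; hx=np.array([-e[1],e[0]]); hx*=np.sign(hx@(m-A))
    for h in(A-K1[:2],hx):
        D=m-A; dh=np.arctan2(D[1],D[0])-np.arctan2(h[1],h[0]); print(z,A.round(1),np.hypot(*e),"lat",(dh*np.hypot(*D)).round(1),"tiltgoal",np.arctan2(159,np.hypot(*D)))
# wrist estimate of button->axle
print(np.array([359.5,326.6])+138*np.array([.996,-.0892]))
```

```text
165 [496.  315.1] 96.17909066899504 lat 17.0 tiltgoal 0.3537295016079632
165 [496.  315.1] 96.17909066899504 lat 2.8 tiltgoal 0.3537295016079632
175 [496.  316.3] 93.02698960307606 lat 16.7 tiltgoal 0.3528553753919388
175 [496.  316.3] 93.02698960307606 lat 2.8 tiltgoal 0.3528553753919388
[496.948  314.2904]
```

Emit:
move_arm(
  moves=[
    {"gripper": 0.4,"xyz": [5,0,-5],"angular": [0,0,0]},
    {"gripper": 0.4,"xyz": [8,0,-5],"angular": [0,0,0]},
    {"gripper": 0.4,"xyz": [8,0,-5],"angular": [0,0,0]},
    {"gripper": 0.4,"xyz": [8,0,-5],"angular": [0,0,0]},
  ],
)

```text
clock: 23.2
position: [496.1, 342.3, 374.3]
ee_rot: [0.739, -0.674, 0.0, 0.002]
contact_force: [0.3, 0.4, -0.4]
gripper_width: 59.5
```

Run:
```python
from h import *
w,d=arm.get_image("wrist"); c=arm.get_calibration("wrist"); Ki=np.linalg.inv(c["camera_matrix"])
v,u=np.mgrid[:480,:640]; X=((Ki@np.stack([u.ravel(),v.ravel(),np.ones(u.size)]))*d.ravel()-np.array(c["t"])[:,None]).T@np.array(c["R"])
ok=(d.ravel()>0)&(X[:,2]>120)&(X[:,2]<260)&(np.hypot(X[:,0]-498,X[:,1]-314)<130)
for a,b in blobs(w,(3,150,90),(18,255,255),200): print("knob",a,b,ray(c,b,204.6).round(1))
P=X[ok]; u0=np.array([np.cos(-1.49),np.sin(-1.49)]); n0=np.array([-u0[1],u0[0]]); rel=P[:,:2]-[498,314]; s=rel@u0; l=rel@n0
ms=[];ml=[]
for a in range(-32,52,6):
    k=(s>a)&(s<a+6)&(P[:,2]>165-(a+3)*.37+12)&(abs(l)<36)
    if k.sum()>20: lo,hi=np.percentile(l[k],[2,98]); ms.append(a+3);ml.append((lo+hi)/2); print(a+3,k.sum(),lo.round(1),hi.round(1),(lo+hi)/2, P[k,2].max().round(1))
g=np.polyfit(ms,ml,1); print(g,"heading",-1.49+g[0],"offset at axle",g[1])
# stem points
k=(s<-42)&(s>-100)&(abs(l)<15); print("stem",np.polyfit(s[k],l[k],1)); k2=s<-100; print("knob l",np.median(l[k2&(abs(l)<20)]))
cv2.imwrite("pics/w11.png",w)
```

```text
knob 557 [84.4 30.8] [679.6 218.9 204.6]
knob 396 [156.5 216.9] [631.3 353.5 204.6]
knob 432 [317.4 309.4] [491.1 425.4 204.6]
-29 159 -29.0 30.1 0.5235535283210098 198.4
-23 410 -28.7 30.9 1.0606250095928473 208.6
-17 539 -28.7 30.2 0.7713105595873202 208.5
-11 540 -28.7 30.1 0.6823714326864465 206.7
-5 542 -28.7 30.2 0.751910254562187 204.1
1 537 -28.7 30.3 0.7918532427415439 201.4
7 527 -28.7 30.4 0.8590556941687311 199.7
13 538 -28.7 29.8 0.5535751790606191 197.2
19 527 -28.7 29.7 0.5323041145525682 195.4
25 518 -28.6 29.8 0.5787729656076248 193.6
31 541 -28.6 29.9 0.6556693269870113 190.9
37 498 -28.6 30.0 0.6896859355882352 188.6
43 532 -29.6 30.1 0.25767178643936894 185.4
49 543 -31.1 32.0 0.4154736267392636 183.8
[-0.00480179  0.69972019] heading -1.494801785668713 offset at axle 0.6997201893039001
stem [-0.00983884  0.33562584]
knob l 1.5134289390090636
```

View pics/w11.png

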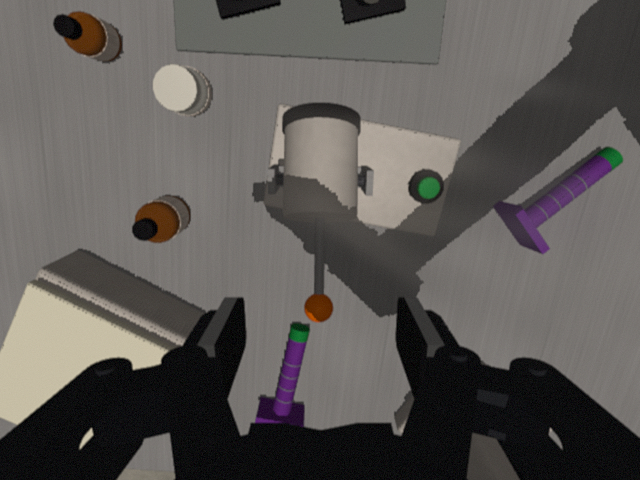

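The lamp heading measures about -1.497 rad against a goal of -1.480, which is roughly 7 mm at the disc. The tilt is about 0.35 against a goal of 0.354, so the aim is inside the tolerance. Next is the button at (428,186).

Run:
```python
from h import *
seecols()
c=arm.get_calibration("wrist");print(ray(c,(428.5,185.5),36))
R=toolrot(-1.48,0)
print(go([360,326.3,374],R),go([360,326.3,70],R))
```

```text
green 59 [304.8 207. ] 54 [332.2 218.1] xyz [601. 120. 154.] res 1.2
blue 70 [308.3 248.7] 79 [294.9 241.3] xyz [457. 112. 148.] res 1.0
yellow 54 [440.1 197.2] 92 [448.7 321. ] xyz [ 622. -344.  153.] res 1.6
[361.56906776 326.97905924  36.        ]
([0.41, 13.72, 0.1], [0.003, -0.003, 0.002]) ([0.31, 13.64, 30.5], [0.003, -0.003, 0.002])
```

Emit:
move_arm(
  moves=[
    {"gripper": -1,"xyz": [0.4,13.7,0],"angular": [0,0,0]},
    {"gripper": -1,"xyz": [0.4,13.7,0],"angular": [0,0,0]},
    {"gripper": -1,"xyz": [0.4,13.7,0],"angular": [0,0,0]},
    {"gripper": -1,"xyz": [0.4,13.7,15],"angular": [0,0,0]},
    {"gripper": -1,"xyz": [0.4,13.7,15],"angular": [0,0,0]},
    {"gripper": -1,"xyz": [0.4,13.7,30],"angular": [0,0,0]},
    {"gripper": -1,"xyz": [0.4,13.7,30],"angular": [0,0,0]},
    {"gripper": -1,"xyz": [0.4,13.7,30],"angular": [0,0,0]},
    {"gripper": -1,"xyz": [0.4,13.7,30],"angular": [0,0,0]},
  ],
)

```text
clock: 24.48
position: [359.0, 323.3, 72.6]
ee_rot: [0.739, -0.674, 0.002, 0.006]
contact_force: [-0.8, -0.5, 0.8]
gripper_width: -0.1
```

Run:
```python
from h import *
s=arm.read_state(); print(s["gripper_width"],s["contact_force"],go([360.5,326.3,30]))
p,q=seecols()
cv2.imwrite("pics/f1.png",np.hstack([cv2.resize(q[190:340,280:480],(400,300)),cv2.resize(p[190:275,280:393],(400,300))]))
```

```text
-0.08659171814655522 [-0.81730202 -0.48479385  0.78943444] ([-0.33, -0.2, 4.25], [0.0, 0.0, 0.0])
green 60 [304.8 207. ] 55 [332.3 218.1] xyz [601. 120. 154.] res 1.2
blue 70 [308.3 248.7] 79 [294.9 241.3] xyz [457. 112. 148.] res 1.0
yellow 50 [440.2 197.3] 89 [448.6 321. ] xyz [ 621. -344.  153.] res 1.6
```

View pics/f1.png

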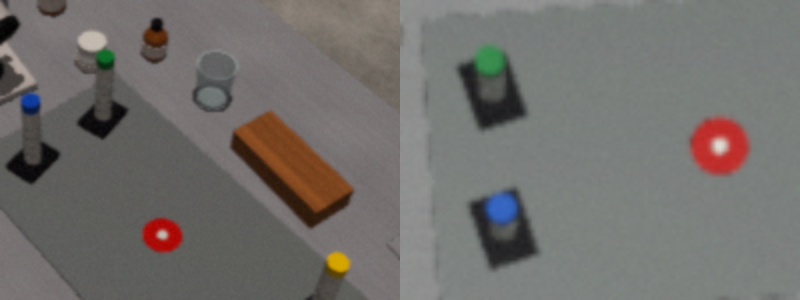

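All three columns stand. Now I'll press the button.

Emit:
move_arm(
  moves=[
    {"gripper": -1,"xyz": [-0.3,-0.2,3.0],"angular": [0,0,0]},
    {"gripper": -1,"xyz": [-0.3,-0.2,3.9],"angular": [0,0,0]},
    {"gripper": -1,"xyz": [-0.3,-0.2,4.2],"angular": [0,0,0]},
    {"gripper": -1,"xyz": [-0.3,-0.2,4.4],"angular": [0,0,0]},
    {"gripper": -1,"xyz": [-0.3,-0.2,4.4],"angular": [0,0,0]},
    {"gripper": -1,"xyz": [-0.3,-0.2,4.4],"angular": [0,0,0]},
  ],
)

```text
clock: 25.32
position: [362.7, 329.8, 34.1]
ee_rot: [0.739, -0.674, 0.0, -0.001]
contact_force: [-2.8, 0.3, 6.7]
gripper_width: -0.1
```

Emit:
move_arm(
  moves=[
    {"gripper": -1,"xyz": [0,0,0.2],"angular": [0,0,0]},
    {"gripper": -1,"xyz": [0,0,0.4],"angular": [0,0,0]},
    {"gripper": -1,"xyz": [0,0,0.4],"angular": [0,0,0]},
    {"gripper": -1,"xyz": [0,0,0.4],"angular": [0,0,0]},
  ],
)

```text
clock: 25.82
position: [362.9, 329.9, 33.5]
ee_rot: [0.74, -0.673, 0.0, -0.002]
contact_force: [-9.4, -4.4, 34.5]
gripper_width: 0.3
```

Emit:
move_arm(
  moves=[
    {"gripper": -1,"xyz": [0,0,-2],"angular": [0,0,0]},
    {"gripper": -1,"xyz": [0,0,-4],"angular": [0,0,0]},
    {"gripper": -1,"xyz": [0,0,-4],"angular": [0,0,0]},
    {"gripper": -1,"xyz": [0,0,-4],"angular": [0,0,0]},
    {"gripper": -1,"xyz": [0,0,-4],"angular": [0,0,0]},
  ],
)

```text
clock: 26.45
position: [361.8, 328.1, 67.5]
ee_rot: [0.739, -0.674, 0.001, 0.002]
contact_force: [0.6, 0.3, -0.3]
gripper_width: 0.0
```

Run:
```python
from h import *
s=arm.read_state(); print(s["position"],s["contact_force"],go([360.5,326.3,38]))
w,d=arm.get_image("wrist"); c=arm.get_calibration("wrist")
for a,b in blobs(w,(45,100,30),(80,255,255),50):
    X=ray(c,b,36); dd=d[int(b[1]),int(b[0])]; print(a,b,X.round(1),(np.array(c["R"]).T@((np.linalg.inv(c["camera_matrix"])@np.r_[b,1])*dd-c["t"])).round(1))
cv2.imwrite("pics/b1.png",w)
```

```text
[361.76734634 328.07263134  67.46977155] [ 0.59103655  0.31635406 -0.28051498] ([0.16, 0.14, 2.95], [0.0, 0.0, 0.0])
2033 [322.4 275.4] [361.2 324.7  36. ] [361.4 323.6  38.9]
```

View pics/b1.png

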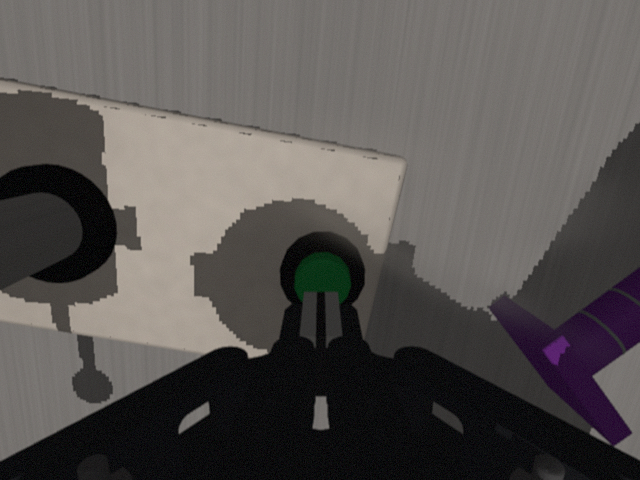

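Run:
```python
from h import *
c=arm.get_calibration("wrist")
w=cv2.imread("pics/b1.png"); m=cv2.inRange(cv2.cvtColor(w,cv2.COLOR_BGR2HSV),(45,100,30),(80,255,255)); m[:240]=0
ys,xs=np.nonzero(m); print(xs.min(),xs.max(),ys.min(),ys.max()); top=[(x,ys[xs==x].min()) for x in range(xs.min()+1,xs.max())]
A=np.array([[x,y,1] for x,y in top]); q=np.linalg.lstsq(A,-(A[:,0]**2+A[:,1]**2),rcond=None)[0]; cx,cy=-q[0]/2,-q[1]/2; r=np.sqrt(cx*cx+cy*cy-q[2])
print(cx,cy,r); X=ray(c,(cx,cy),36); print(X, go(X+[0,0,2]))
```

```text
294 350 252 303
322.08598495065615 279.76023298156474 27.80047735388909
[361.19254059 326.95628694  36.        ] ([0.1, 0.07, 2.95], [0.0, 0.0, 0.0])
```

Emit:
move_arm(
  moves=[
    {"gripper": -1,"xyz": [0.2,0.1,2.0],"angular": [0,0,0]},
    {"gripper": -1,"xyz": [0.2,0.1,2.9],"angular": [0,0,0]},
    {"gripper": -1,"xyz": [0.2,0.1,2.9],"angular": [0,0,0]},
    {"gripper": -1,"xyz": [0.2,0.1,2.9],"angular": [0,0,0]},
    {"gripper": -1,"xyz": [0.2,0.1,2.9],"angular": [0,0,0]},
  ],
)

```text
clock: 27.12
position: [361.4, 326.7, 39.7]
ee_rot: [0.739, -0.674, 0.0, 0.0]
contact_force: [-0.2, -0.7, 2.1]
gripper_width: -0.1
```

Emit:
move_arm(
  moves=[
    {"gripper": -1,"xyz": [0,0,0.2],"angular": [0,0,0]},
    {"gripper": -1,"xyz": [0,0,0.2],"angular": [0,0,0]},
    {"gripper": -1,"xyz": [0,0,0.2],"angular": [0,0,0]},
  ],
)

```text
clock: 27.5
position: [361.5, 326.8, 37.5]
ee_rot: [0.739, -0.674, 0.0, 0.0]
contact_force: [0.3, -0.5, 2.4]
gripper_width: -0.4
```

Emit:
move_arm(
  moves=[
    {"gripper": -1,"xyz": [0,0,0.2],"angular": [0,0,0]},
    {"gripper": -1,"xyz": [0,0,0.2],"angular": [0,0,0]},
    {"gripper": -1,"xyz": [0,0,0.2],"angular": [0,0,0]},
  ],
)

```text
clock: 27.88
position: [361.5, 326.8, 35.4]
ee_rot: [0.739, -0.674, 0.0, 0.0]
contact_force: [0.2, -1.2, 3.4]
gripper_width: -0.2
```

Emit:
move_arm(
  moves=[
    {"gripper": -1,"xyz": [0,0,0.2],"angular": [0,0,0]},
    {"gripper": -1,"xyz": [0,0,0.2],"angular": [0,0,0]},
    {"gripper": -1,"xyz": [0,0,0.2],"angular": [0,0,0]},
  ],
)

```text
clock: 28.25
position: [361.5, 326.8, 34.0]
ee_rot: [0.739, -0.674, 0.0, 0.0]
contact_force: [-0.9, -0.5, 9.5]
gripper_width: 0.1
```

Spring contact starts near 40 mm and the stop is at 34 mm with the force rising, which matches the 6 mm travel. I'll press slightly more, then let go and withdraw.

Emit:
move_arm(
  moves=[
    {"gripper": -1,"xyz": [0,0,0.15],"angular": [0,0,0]},
    {"gripper": -1,"xyz": [0,0,0.15],"angular": [0,0,0]},
    {"gripper": -1,"xyz": [0,0,-2],"angular": [0,0,0]},
    {"gripper": -1,"xyz": [0,0,-8],"angular": [0,0,0]},
    {"gripper": -1,"xyz": [0,4,-14],"angular": [0,0,0]},
    {"gripper": -1,"xyz": [0,4,-20],"angular": [0,0,0]},
    {"gripper": -1,"xyz": [0,4,-26],"angular": [0,0,0]},
    {"gripper": -1,"xyz": [0,4,-28],"angular": [0,0,0]},
    {"gripper": -1,"xyz": [0,4,-28],"angular": [0,0,0]},
  ],
)

```text
clock: 29.38
position: [321.5, 323.9, 314.4]
ee_rot: [0.739, -0.674, -0.0, -0.001]
contact_force: [0.6, -0.0, -0.2]
gripper_width: 0.1
```

Run:
```python
from h import *
p,q=seecols(); ct,cs=arm.get_calibration("top"),arm.get_calibration("side")
os_=blobs(q,(3,150,90),(18,255,255),8,(240,140,290,220)); ot=blobs(p,(3,150,90),(18,255,255),8,(200,225,245,275))
print(ot,os_,[tri(ct,a[1],cs,b[1]).round(0) for a in ot for b in os_])
T=np.load("top0.npz")["p"]; x=(slice(145,205),slice(215,410)); dif=cv2.absdiff(T[x],p[x]).max(2); print("bystander area changed px",(dif>60).sum())
s=arm.read_state(); print(s["position"],s["contact_force"])
```

```text
green 61 [304.8 207. ] 55 [332.1 218.1] xyz [601. 120. 154.] res 1.1
blue 69 [308.2 248.7] 76 [294.9 241.1] xyz [457. 113. 149.] res 1.1
yellow 52 [440.1 197.2] 92 [448.6 321. ] xyz [ 622. -344.  153.] res 1.5
[(np.int32(37), array([213.9, 239.1]))] [(np.int32(40), array([249.2, 166.9]))] [array([490., 421., 206.])]
bystander area changed px 171
[320.86801309 322.6999881  311.57382311] [ 0.5286022  -0.34022982  0.20924529]
```

Run:
```python
from h import *
p,_=arm.get_image("top"); T=np.load("top0.npz")["p"]; m=(cv2.absdiff(T,p).max(2)>60).astype(np.uint8); m[:145]=0;m[205:]=0;m[:,:215]=0;m[:,410:]=0
n,_,st,ce=cv2.connectedComponentsWithStats(m); print([(st[i][4],ce[i].round(0)) for i in range(1,n) if st[i][4]>6])
seecols(); arm.job_done()
```

```text
[(np.int32(17), array([349., 200.])), (np.int32(68), array([340., 202.])), (np.int32(11), array([311., 203.])), (np.int32(71), array([397., 203.]))]
green 59 [304.8 206.8] 55 [332.3 218.1] xyz [601. 120. 153.] res 1.1
blue 70 [308.3 248.7] 78 [294.9 241.1] xyz [457. 112. 149.] res 1.1
yellow 53 [440.  197.2] 88 [448.7 321.1] xyz [ 622. -344.  152.] res 1.6
the job is handed in; nothing more can be done
```

I handed the job in with everything done, but no verdict came back. The three columns present (blue, green and yellow; there was no orange one) were tipped up over the edge of their feet and released. I then swung the lamp onto the red disc by its knob, and pressed and released the green button.

- **Columns:** in the last pictures, all three caps sat about 149–154 mm up, as they should when standing. The blue cap read about 5 mm lower than the others, though its crop showed it standing flat.
- **Lamp:** I estimate the beam passes about 7 mm to the side of the disc's centre and a few mm off in height. Rougher estimates of where the pillar stands put the sideways error anywhere from -18 to +17 mm, still inside the 30 mm limit. The knob had not moved by the final check.
- **Button:** I pressed twice, because the stop read about 33.5–34 mm where I expected 30 mm. On the second press, contact began near 40 mm and the stop came at 34 mm with the force rising. That matches the full 6 mm travel with an offset of about 4 mm in the height reading. I did not measure that the button sprang back out.
- **Bystanders:** the before/after comparison of the top view covered the box, beaker, jar and brown bottles. It showed changes only where the columns had been lying. The small jar near the right edge was outside that area, but the arm never worked near it.
- **Robot:** it ended clear of everything, with no contact force.

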